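# Unload the plate washer and make it ready again

## Task

Unload the plate washer: first press its mushroom stop down until it latches, then move every framed glass plate from the washer's bay to the white drying rack, standing on edge, one to a slot and right down in it. Also lean the grey splash screen back against the front of the washer's housing, lower edge on the bench about 5 cm out, square and centred over the spray opening. Only when all that is done, turn the stop's knob clockwise so that it springs up; leave everything else on the bench alone.

Things in the scene. Friction and masses are not known exactly. Their poses are not given: they have to be found in the camera images.
- washer: Fixed lilac bench plate washer; origin on the bench under its housing's centre. Housing: box 160 (x) x 200 (y) x 120 mm high; front = face at x = -80 mm, with a dark spray opening 90 mm wide centred at y = 0. The red stop is on its top at x = +20, y = 0. On its +y side, joined by a 6 mm high drip plate, is the steel slotted bay (bay).
- bay (a point): Centre of the underside of the washer's steel bay, at x = -25, y = +230 mm of the washer, axes as the washer's. 200 x 100 mm, made like the drying rack: five slots at x = -76, -38, 0, 38, 76 mm, slot floor 8 mm above the bench, dividers to 45 mm.
- stop (a joint): How far the stop is pressed, m: 0 up, 0.0082 latched, 0.0115 bottom. Spring: 3.5 N at the top, about 8 N to pass the catch. Pressed straight down past 8.5 mm it latches and stays down when let go; it comes up only when the knob is turned clockwise by 0.6 rad or more and let go.
- stop_knob (a joint): Turn of the stop's red mushroom cap, rad, growing clockwise seen from above, 0 to 1.3. A light spring (under 0.06 N m) returns it to 0 when let go. If latched, the catch frees at about 0.5 to 0.6 rad and the cap springs up, at the latest when the fingers open.
- stop_top (a point): Centre of the top of the red mushroom cap, moving with it: 46 mm above the housing's top when up, 38 mm when latched. Cap 42 mm across, 22 mm high, straight rim from 6 to 19 mm below this point; under it a yellow collar 36 mm across, 10 mm high. Grip the cap by straddling it from above.
- rack: White plastic drying rack, loose, about 0.9 kg, 200 (x) x 100 (y) x 45 mm high; origin: centre of its underside. Five slots across it (plate thickness along the rack's x) at x = -76, -38, 0, 38, 76 mm: 14 mm wide, 22 mm in the top 12 mm, 88 mm long in y between end walls 22 mm high; slot floor 8 mm up, dividers to 45 mm.
- foot: Fixed light-grey painted foot in which the splash screen stands upright at first: two bars 170 mm long (x), 30 mm high, with a 14 mm groove between them along x; origin at the centre of its underside; the groove's floor is the bench.
- screen: Splash screen: a grey plastic slab 10 mm thick (its x), 160 mm wide (its y), 180 mm high (its z), about 0.32 kg; origin at the centre of its lower edge face. Take it by the top edge. Against the front of the housing it rests on the 120 mm high top edge.
- plate1: Glass plate in a white plastic frame, 10 mm thick (its x), 80 mm wide (its y), 100 mm high (its z), 0.13 kg; origin at the centre of its underside. It stands on edge in a slot of the washer's bay; may be absent (all five are alike, 3 to 5 are there).
- plate2: Another such plate; may be absent.
- plate3: Another such plate; may be absent.
- plate4: Another such plate; may be absent.
- plate5: Another such plate; may be absent.
- flask: Bystander: green glass conical flask, 118 mm tall, 80 mm wide at the foot; origin at the centre of its underside. Leave it alone.
- washbottle: Bystander: white plastic bottle with a red cap, 170 mm tall, 62 mm across; origin at the centre of its underside. Leave it alone.
- beaker: Bystander: open glass beaker, 85 mm tall, 68 mm across; origin at the centre of its underside. Leave it alone.
- jar: Bystander: small amber jar, 60 mm tall, 48 mm across; origin at the centre of its underside. Leave it alone.
- tipbox: Bystander: closed blue pipette-tip box, 80 x 110 x 50 mm; origin at the centre of its underside. Leave it alone.
- timer: Bystander: flat grey bench timer, 60 x 60 x 22 mm; origin at the centre of its underside. Leave it alone.
- notebook: Bystander: closed notebook, 120 x 90 x 14 mm, lying flat; origin at the centre of its underside. Leave it alone.
Mind the look-alikes: they are no part of the job. What is shaped like the plate2 but pink is not meant. What is shaped like the plate1 but turquoise is not meant.

How it is judged:
On the way, in this order (a step that is already met when the one before it is completed fails the run):
1. the stop is pressed down and latched (value of joint stop above 0.007 m), for 0.3 s.
2. with the stop still down, every plate stands in the drying rack and the screen leans against the housing's front (value of joint stop above 0.007 m and x of plate1 in the frame of rack between -0.09 and 0.09 m and y of plate1 in the frame of rack between -0.02 and 0.02 m and z of plate1 in the frame of rack between 0.003 and 0.014 m and angle between each of plate1, plate2, plate3, plate4, plate5's own z axis and vertical below 0.22 rad and linear speed of each of plate1, plate2, plate3, plate4, plate5, screen below 0.03 m/s and x of plate2 in the frame of rack between -0.09 and 0.09 m and y of plate2 in the frame of rack between -0.02 and 0.02 m and z of plate2 in the frame of rack between 0.003 and 0.014 m and x of plate3 in the frame of rack between -0.09 and 0.09 m and y of plate3 in the frame of rack between -0.02 and 0.02 m and z of plate3 in the frame of rack between 0.003 and 0.014 m and x of plate4 in the frame of rack between -0.09 and 0.09 m and y of plate4 in the frame of rack between -0.02 and 0.02 m and z of plate4 in the frame of rack between 0.003 and 0.014 m and x of plate5 in the frame of rack between -0.09 and 0.09 m and y of plate5 in the frame of rack between -0.02 and 0.02 m and z of plate5 in the frame of rack between 0.003 and 0.014 m and angle between screen's own z axis and vertical between 0.17 and 0.65 rad and height (world z) of screen below 0.01 m and y of screen in the frame of washer between -0.035 and 0.035 m and x of screen in the frame of washer between -0.2 and -0.09 m and angle between the y axis of screen and the y axis of washer, either way round below 0.2 rad and contact force between screen and washer above 0.1 N), for 0.3 s.
3. the stop is reset and has sprung up (value of joint stop below 0.003 m), for 0.2 s.
At the end, for the whole second after the job is handed in: Every plate stands in a rack slot (under 6 mm off its floor, 20 mm off the rack's centre line, 0.22 rad off upright); the screen, foot on the bench, touches the washer, tilted 0.17 to 0.65 rad, foot 10 to 120 mm out, within 35 mm of centre and 0.2 rad of square; the stop is up within 3 mm (value of joint stop below 0.003 m and x of plate1 in the frame of rack between -0.09 and 0.09 m and y of plate1 in the frame of rack between -0.02 and 0.02 m and z of plate1 in the frame of rack between 0.003 and 0.014 m and angle between each of plate1, plate2, plate3, plate4, plate5's own z axis and vertical below 0.22 rad and linear speed of each of plate1, plate2, plate3, plate4, plate5, screen below 0.03 m/s and x of plate2 in the frame of rack between -0.09 and 0.09 m and y of plate2 in the frame of rack between -0.02 and 0.02 m and z of plate2 in the frame of rack between 0.003 and 0.014 m and x of plate3 in the frame of rack between -0.09 and 0.09 m and y of plate3 in the frame of rack between -0.02 and 0.02 m and z of plate3 in the frame of rack between 0.003 and 0.014 m and x of plate4 in the frame of rack between -0.09 and 0.09 m and y of plate4 in the frame of rack between -0.02 and 0.02 m and z of plate4 in the frame of rack between 0.003 and 0.014 m and x of plate5 in the frame of rack between -0.09 and 0.09 m and y of plate5 in the frame of rack between -0.02 and 0.02 m and z of plate5 in the frame of rack between 0.003 and 0.014 m and angle between screen's own z axis and vertical between 0.17 and 0.65 rad and height (world z) of screen below 0.01 m and y of screen in the frame of washer between -0.035 and 0.035 m and x of screen in the frame of washer between -0.2 and -0.09 m and angle between the y axis of screen and the y axis of washer, either way round below 0.2 rad and contact force between screen and washer above 0.1 N).
It fails at once if a plate is lifted while the stop is not pressed down (value of joint stop below 0.004 m and height (world z) of any of plate1, plate2, plate3, plate4, plate5 above 0.05 m).
It fails at once if another thing on the bench is moved by more than 3 cm (distance of any of flask, washbottle, beaker, jar, tipbox, timer, notebook from where it was at the start of the episode above 0.03 m).
Of plate1, plate2, plate3, plate4, plate5 only 3 to 5 are there at a start; the rules pass over those that are not, and their reading is None.
At some moment in a run one of rack may be knocked a few centimetres aside while the robot is not near it.
It also fails if it takes over 210 s, if anything falls off the work surface, if the arm or the gripper's body presses on something with over 40 N, if the wrist force passes 120 N, or if a joint passes its speed limit or range.

## Robot

A 7-joint arm with a two-finger parallel gripper is mounted at the origin on the work surface. World frame = base frame: x ahead of the robot, y to its left, z up, the work surface at z = 0. Lengths are in m, angles in rad, forces in N, time in s.
With the tool pointing down it reaches from about 0.425 to 0.875 m from the base axis. Payload 4.7 kg.
Tool frame: the origin (TCP) lies between the finger pads; the fingertips stand 19 mm ahead of it and the grasp point (between the pads) is the TCP (ctrl.tip_extent is the distance from the TCP to the fingertips, in m); z points along the fingers, y is the line along which they close (so a half turn about z gives the same grasp; the last joint's range is limited). The gripper opens to 87 mm and grips with 3 to 60 N. Pads are 19 mm wide; open, the fingers measure 117 mm over their backs; the gripper's body (75 mm by 190 mm) begins 51 mm behind the grasp point.
Start: joints at [1.286, 0.321, -0.07, 1.45, 0.023, 1.371, -0.057], TCP at [0.191, -0.621, 0.242] pointing down, gripper open.
Joint ranges: [-2.86, 2.86], [-0.3, 2.09], [-1.38, 1.24], [0.06, 2.45], [-1.56, 4.7], [0.09, 2.05], [-2.69, 2.69]. Speed limits (rad/s): [2.57, 2.57, 3.14, 3.14, 3.14, 3.14, 3.14].

## Interface

Orientations are given as a rotation vector (axis times angle).
In Python, from bench import ctrl gives the robot as it stands.
- The arm moves only by the shell command python3 -m crank 'ROWS' [OPENING] [FORCE]. ROWS is JSON, a list of rows, each an object of numbers: "tx", "ty", "tz": the shift along the tool's x, y, z in mm; "turn": the turn about the tool's z in units of 5 degrees (1.0 is 5 degrees). In form: [{"tx": .., "ty": .., "tz": .., "turn": ..}, ...]. A call has 1 to 5 rows; each row is the pose to reach, as a shift and turn from the pose commanded when the call began, along the tool's axes at that moment; what a row does not reach only later rows make up. A row lasts 1/8 s, in which the tool goes at most 62.5 mm and 10.7 degrees, less where a joint would pass 70% of its speed; a pose out of reach is approached as far as the arm can. A call with a gripper value outside its range is refused whole. OPENING is the finger opening in mm, from 0 to 87, set as the call begins (- or left out, the last holds). The fingers move at their own pace and stop on an object; FORCE is the grip in N (left out, the last holds). Time passes only in rows, so rows that repeat a pose let the fingers close. It gives the time, the measured TCP pose, the force, the opening and the grip force at its end, in the units of the state.
- ctrl.get_state(): the state, without advancing time (a new reading comes with each control period).
- ctrl.get_image(name): name is "scene" or "side" or "wrist"; returns (picture, depth): 400x640x3 uint8, red, green, blue; 400x640 float32, m along the optical axis (not along the pixel's ray), 0 where there is no reading.
- ctrl.camera_model(name): a dict with "intrinsics" (3x3 intrinsics, pixels), "origin" and "orientation" of the camera in the world. Camera axes: x right, y down, z forward; pixel columns grow to the right and rows downward; lengths in m; the calibration is good to about 2 mm. The wrist camera is an equidistant fisheye: a pixel r from the principal point sees the ray r / f radians off the axis. A picture is of the moment at which its call begins: read the wrist's pose just before it. camera_model takes no time and is no camera call; for the wrist camera it gives the pose at the moment of the call.
- ctrl.close_job(): hands the job in; it is judged then, once.
Trained networks look in the newest picture that a camera, given by its name, has taken for a name from the list of things; names that differ only in an ending like _2 or _b are one class to them, and where a whole thing is asked for, a point or a joint stands for the part that bears it (a point fixed in the world has none). Each returns a list of dicts, best first, with "confidence" (0 to 1); they miss things now and then, are a little off and sometimes report something else, mostly with a low value. They report only what shows in the picture. A call takes as long as a camera call. They do not tell look-alikes from the thing itself.
- ctrl.recognise(camera, query): "xyz" ([x, y, z] in m, in world coordinates, good to about 4 mm: the middle of the surface that is visible of it).
- ctrl.mark_of(camera, query): "xyz" ([x, y, z] in m, in world coordinates, good to about 4 mm: a listed point, or the origin of a listed thing).
The state is a dict: "time": time; "joint_positions": joint angles; "qd": joint speeds; "joint_torque": joint torques, N m; "position": TCP position; "tool_rot": TCP orientation; "ft_force": force on the tool from outside, world axes, zero at the start; "torque": the same for the moment, N m; "grip_width": opening from 0.0 (shut) to 1.0 (fully open); "grip_force": force on a finger pad.
Only numpy, scipy, OpenCV 4.12 (cv2) and the standard library are available. Lean on these libraries where they do the work, as an engineer would, in place of code of your own. Each camera call takes 0.05 s, during which the arm holds its last target. There are 200 camera calls.

## Working session

There is one attempt and no reset: what is moved stays moved. The work goes in short steps, Python scripts to look and compute and a shell command to move; the robot and the scene stay as the last step left them, time stands still between calls to the robot, and variables do not carry over. Pictures are saved under pics/ and viewed, at most 14 in all, crops included, and the job is handed in when it is done.

```bash
mkdir -p pics; cat > h.py <<'E'
import numpy as np, cv2
from bench import ctrl
from scipy.spatial.transform import Rotation as R
def Rm(o):
    o=np.array(o,float)
    return o if o.shape==(3,3) else (R.from_rotvec(o).as_matrix() if o.size==3 else R.from_quat(o).as_matrix())
def grab(cam,name=None):
    m=ctrl.camera_model(cam); im,d=ctrl.get_image(cam)
    if name: cv2.imwrite('pics/'+name+'.png',im[:,:,::-1])
    return m,im,d
def pts(m,d,fish=False):
    K=np.array(m['intrinsics']); v,u=np.mgrid[:d.shape[0],:d.shape[1]]
    a=(u-K[0,2])/K[0,0]; b=(v-K[1,2])/K[1,1]
    if fish:
        r=np.hypot(a,b)+1e-9; s=np.tan(np.minimum(r,1.5))/r; a=a*s;b=b*s
    P=np.stack([a*d,b*d,d],-1)
    return P@Rm(m['orientation']).T+np.array(m['origin'])
E
python3 - <<'E'
from h import *
for c in ['scene','side']:
    m,im,d=grab(c,c+'0'); print(m)
    for n in ['washer','bay','stop_top','rack','foot','screen','plate1','flask']:
        print(c,n,[(np.round(x['xyz'],3).tolist(),round(x['confidence'],2)) for x in ctrl.mark_of(c,n)][:7])
s=ctrl.get_state(); print(s['time'],s['position'],s['tool_rot'],Rm(s['tool_rot']).round(2))
E
```

```text
{'intrinsics': array([[418.88222458,   0.        , 323.06065216],
       [  0.        , 418.88222458, 198.03048482],
       [  0.        ,   0.        ,   1.        ]]), 'origin': array([1.15914953, 0.09585986, 0.98134399]), 'orientation': array([-1.58272144, -2.14416819,  0.700496  ])}
scene washer []
scene bay [([0.533, -0.076, -0.0], 0.64)]
scene stop_top [([0.575, -0.305, 0.163], 0.46)]
scene rack [([0.53, 0.159, 0.003], 0.89), ([0.578, -0.306, 0.165], 0.56)]
scene foot [([0.507, 0.351, -0.001], 0.78), ([0.363, -0.196, -0.002], 0.32)]
scene screen [([0.519, 0.352, 0.001], 0.58)]
scene plate1 [([0.611, -0.078, 0.009], 0.97), ([0.727, -0.146, -0.001], 0.94), ([0.347, 0.133, -0.001], 0.79), ([0.495, -0.082, 0.006], 0.76), ([0.363, 0.006, 0.0], 0.7), ([0.573, -0.071, 0.011], 0.66), ([0.531, -0.075, 0.007], 0.59)]
scene flask [([0.756, 0.27, -0.002], 0.72), ([0.521, 0.353, 0.004], 0.59), ([0.495, -0.077, 0.005], 0.43)]
{'intrinsics': array([[426.87947439,   0.        , 313.92586645],
       [  0.        , 426.87947439, 205.66848356],
       [  0.        ,   0.        ,   1.        ]])
[... 243 characters left out ...]
.459, -0.073, 0.006], 0.42)]
side stop_top [([0.575, -0.309, 0.168], 0.59)]
side rack [([0.526, 0.157, 0.001], 0.71)]
side foot [([0.513, 0.349, 0.001], 0.66), ([0.516, 0.355, 0.003], 0.51)]
side screen [([0.515, 0.354, 0.002], 0.9)]
side plate1 [([0.532, -0.078, 0.013], 0.84), ([0.345, 0.133, 0.001], 0.84), ([0.726, -0.139, 0.0], 0.79), ([0.609, -0.075, 0.009], 0.78), ([0.571, -0.073, 0.007], 0.77), ([0.495, -0.072, 0.005], 0.75), ([0.457, -0.074, 0.009], 0.64)]
side flask [([0.755, 0.272, -0.004], 0.81), ([0.362, -0.194, -0.002], 0.61)]
0.9 [ 0.19131413 -0.62123763  0.24161123] [ 3.10645291e+00  4.67610770e-01 -8.61662279e-05] [[ 0.96  0.29 -0.  ]
 [ 0.29 -0.96 -0.  ]
 [-0.    0.   -1.  ]]
```

View pics/scene0.png

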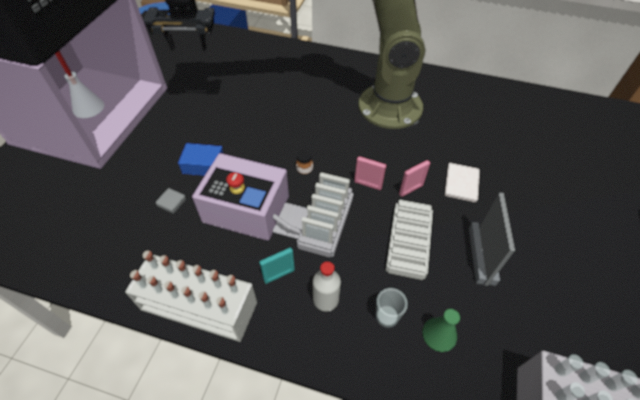

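View pics/side0.png

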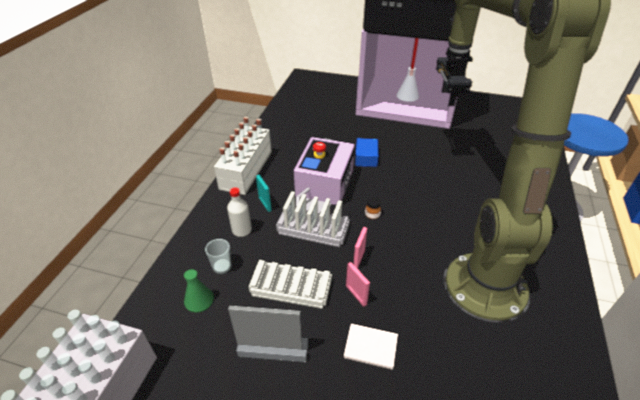

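The scene view shows the lilac washer at about (240,195) px and the bay with white plates at (325,210). The white rack is at (410,240), the screen in its foot at (495,240), the pink look-alikes at (370,172) and (415,178), and the turquoise one at (278,265). The side view agrees, with the bay at (313,217) and five plate edges, the rack at (290,283), and the screen at (268,333).

```bash
python3 - <<'E'
from h import *
def box(P,c,r,z0,z1): return (np.hypot(P[...,0]-c[0],P[...,1]-c[1])<r)&(P[...,2]>z0)&(P[...,2]<z1)
def rep(n,Q):
    if len(Q)<8: print(n,'few',len(Q));return
    (c,s,a)=cv2.minAreaRect((Q[:,:2]*1000).astype(np.float32)); print(n,len(Q),'c',np.round(c,1),'size',np.round(s,1),'ang',round(a,1),'z',np.round(np.percentile(Q[:,2],[5,50,95]),3))
for c in ['scene','side']:
    m,im,d=grab(c); P=pts(m,d).reshape(-1,3); P=P[(d.reshape(-1)>0)]
    print(c)
    rep('bench',P[box(P,(0.45,0.02),.03,-.05,.03)])
    rep('housing',P[box(P,(.555,-.305),.16,.112,.126)])
    Q=P[box(P,(.575,-.305),.05,.15,.2)]; rep('stop',Q)
    rep('racktop',P[box(P,(.53,.158),.13,.041,.055)])
    rep('baytop',P[box(P,(.533,-.075),.13,.041,.049)])
    rep('screentop',P[box(P,(.515,.352),.12,.171,.2)])
    rep('foottop',P[box(P,(.515,.352),.12,.025,.036)])
    for i in range(5):
        x=.533-.076+.038*i
        k=(abs(P[:,0]-x)<.016)&(abs(P[:,1]+.075)<.06)&(P[:,2]>.1)&(P[:,2]<.125); rep('plate%d'%i,P[k])
        k=(abs(P[:,0]-x)<.016)&(abs(P[:,1]+.075)<.06)&(P[:,2]>.06)&(P[:,2]<.09); rep('  mid',P[k])
E
```

```text
scene
bench 277 c [449.8  20. ] size [56.1 55.2] ang 13.6 z [-0.004 -0.001  0.002]
housing 3425 c [ 558.3 -303. ] size [166.4 200.8] ang 0.1 z [0.116 0.12  0.123]
stop 203 c [ 581.3 -302.3] size [39.8 40.5] ang 16.5 z [0.153 0.163 0.166]
racktop 1026 c [530.5 160.4] size [207.8  88. ] ang 4.3 z [0.041 0.044 0.047]
baytop 362 c [ 536.4 -116.7] size [175.1 205.8] ang 89.7 z [0.042 0.044 0.048]
screentop 331 c [519.1 354.1] size [162.4  11.8] ang 11.5 z [0.172 0.178 0.181]
foottop 532 c [514.9 347.4] size [172.1  49.8] ang 15.8 z [0.026 0.029 0.033]
plate0 133 c [459.1 -74.1] size [79.8 15.6] ang 89.6 z [0.101 0.106 0.109]
  mid 145 c [461.8 -74.1] size [ 8.9 81. ] ang 1.7 z [0.067 0.078 0.088]
plate1 130 c [497.2 -73.7] size [12.8 79.4] ang 0.6 z [0.101 0.106 0.11 ]
  mid 160 c [499.6 -73.7] size [11.6 79.7] ang 4.6 z [0.065 0.077 0.088]
plate2 140 c [535.1 -72.2] size [80.8 14.4] ang 89.4 z [0.101 0.106 0.109]
  mid 184 c [538.2 -70.7] size [10.2 79.1] ang 3.2 z [0.062 0.076 0.089]
plate3 152 c [573.6 -72.6] size [13.9 80. ] ang 0.3 z [0.102 0.106 0.109]
  mid 195 c [576.5 -71.6] size
[... 772 characters left out ...]
80.9 11.5] ang 89.3 z [0.102 0.107 0.11 ]
  mid 64 c [457.8 -74.4] size [80.6 10.7] ang 89.9 z [0.062 0.075 0.088]
plate1 82 c [495.5 -75.5] size [80.9 11.4] ang 89.5 z [0.101 0.107 0.11 ]
  mid 59 c [495.2 -72.5] size [10.7 78.1] ang 0.5 z [0.063 0.074 0.087]
plate2 78 c [533.4 -73.4] size [85.1 11.5] ang 89.6 z [0.102 0.107 0.11 ]
  mid 79 c [529.2 -72.6] size [86.9  9.7] ang 85.1 z [0.062 0.075 0.087]
plate3 81 c [571.6 -74. ] size [83.3 12.4] ang 89.7 z [0.101 0.107 0.111]
  mid 80 c [571.4 -72.5] size [ 9.9 81.6] ang 0.9 z [0.063 0.075 0.087]
plate4 79 c [609.5 -75.4] size [79.  10.6] ang 89.7 z [0.101 0.107 0.112]
  mid 88 c [609.4 -76. ] size [84.  10.7] ang 89.6 z [0.062 0.075 0.089]
```

```bash
cat > go.py <<'E'
import sys; from h import *
# go.py x y z(mm) yaw_of_tool_x(deg)
s=ctrl.get_state(); T=Rm(s['tool_rot']); p=np.array(s['position'])*1000
yaw=np.degrees(np.arctan2(T[1,0],T[0,0]))
print('t',round(s['time'],2),'p',p.round(1),'yaw',yaw.round(2),'q',np.round(s['joint_positions'],2),'F',np.round(s['ft_force'],1),'grip',round(s['grip_width']*87,1),round(s['grip_force'],1))
if len(sys.argv)>1:
    t=np.array(list(map(float,sys.argv[1:5]))); dy=-(t[3]-yaw)   # clockwise from above = +
    dy=(dy+180)%360-180
    print('row',dict(zip(('tx','ty','tz'),(T.T@(t[:3]-p)).round(1))),'turn',round(dy/5,2))
E
python3 go.py 579 -304 242 90
python3 - <<'E'
from h import *
for c in ['scene','side']:
    ctrl.get_image(c)
    for n in ['tipbox','jar','washbottle','beaker','timer','notebook','stop_top','bay']: print(c,n,[(np.round(x['xyz'],3).tolist(),round(x['confidence'],2)) for x in ctrl.mark_of(c,n)][:2])
E
```

```text
t 1.0 p [ 191.3 -621.2  241.6] yaw 17.12 q [ 1.29  0.32 -0.07  1.45  0.02  1.37 -0.06] F [ 0.3  0.7 -0.6] grip 86.8 0.0
row {'tx': np.float64(463.9), 'ty': np.float64(-189.1), 'tz': np.float64(-0.5)} turn -14.58
scene tipbox [([0.445, -0.5, 0.003], 0.61), ([0.456, -0.075, 0.006], 0.37)]
scene jar [([0.364, -0.199, -0.004], 0.87)]
scene washbottle [([0.531, -0.073, -0.001], 0.44)]
scene beaker [([0.756, 0.143, 0.006], 0.91), ([0.758, 0.27, -0.004], 0.73)]
scene timer [([0.598, -0.519, 0.003], 0.74)]
scene notebook [([0.272, 0.273, 0.002], 0.8)]
scene stop_top [([0.574, -0.307, 0.163], 0.73)]
scene bay [([0.528, -0.073, -0.001], 0.84), ([0.533, -0.077, 0.011], 0.47)]
side tipbox [([0.444, -0.499, -0.003], 0.8)]
side jar [([0.367, -0.196, -0.001], 0.63), ([0.534, -0.071, -0.001], 0.34)]
side washbottle [([0.754, -0.009, -0.003], 0.67)]
side beaker []
side timer []
side notebook [([0.277, 0.276, -0.001], 0.83)]
side stop_top [([0.576, -0.308, 0.17], 0.58)]
side bay [([0.533, -0.071, -0.002], 0.73)]
```

```bash
python3 -m crank '[{"tx":462,"ty":-189,"tz":0,"turn":-14.6},{"tx":462,"ty":-189,"tz":0,"turn":-14.6},{"tx":462,"ty":-189,"tz":0,"turn":-14.6},{"tx":462,"ty":-189,"tz":0,"turn":-14.6},{"tx":462,"ty":-189,"tz":0,"turn":-14.6}]' 0 20; python3 go.py 577.5 -304 242 90
```

```text
time: 2.52
position: [0.4343, -0.4217, 0.2419]
tool_rot: [2.554, 1.828, -0.0]
ft_force: [0.3, -0.4, 0.3]
grip_width: 0.52
grip_force: 0.0
t 2.52 p [ 434.3 -421.7  241.9] yaw 71.17 q [ 1.02  0.25 -0.35  1.56  0.09  1.35  0.33] F [ 0.3 -0.4  0.3] grip 45.2 0.0
row {'tx': np.float64(157.6), 'ty': np.float64(97.6), 'tz': np.float64(-0.1)} turn -3.77
```

```bash
python3 -m crank '[{"tx":157.6,"ty":97.6,"tz":0,"turn":-3.8},{"tx":157.6,"ty":97.6,"tz":0,"turn":-3.8},{"tx":157.6,"ty":97.6,"tz":0,"turn":-3.8},{"tx":157.6,"ty":97.6,"tz":0,"turn":-3.8},{"tx":157.6,"ty":97.6,"tz":0,"turn":-3.8}]' 0 20 >/dev/null; python3 go.py 577.5 -304 187 90
python3 - <<'E'
from h import *
m,im,d=grab('wrist','w0'); print(m['origin'],Rm(m['orientation']).round(2).tolist(),m['intrinsics'])
for q in ['stop_top','bay','plate1']: print(q,[(np.round(x['xyz'],3).tolist(),round(x['confidence'],2)) for x in ctrl.mark_of('wrist',q)][:6])
P=pts(m,d,True).reshape(-1,3)
k=(np.hypot(P[:,0]-.5775,P[:,1]+.304)<.04)&(P[:,2]>.155)&(P[:,2]<.175); Q=P[k]; print(len(Q)); 
if len(Q)>5: print(cv2.minAreaRect((Q[:,:2]*1000).astype(np.float32)),Q[:,2].max())
E
```

```text
t 3.15 p [ 576.6 -306.5  241.3] yaw 89.85 q [ 0.81  0.36 -0.47  1.43  0.17  1.39  0.33] F [-0.5 -1.4  0.4] grip 1.4 0.0
row {'tx': np.float64(2.5), 'ty': np.float64(1.0), 'tz': np.float64(54.3)} turn -0.03
[ 0.57802966 -0.23280453  0.38482199] [[1.0, -0.0, -0.0], [-0.0, -0.96, -0.27], [0.0, 0.27, -0.96]] [[309.70691629   0.         318.65369212]
 [  0.         309.70691629 201.89824254]
 [  0.           0.           1.        ]]
stop_top [([0.576, -0.306, 0.167], 0.84)]
bay [([0.575, -0.308, 0.171], 0.42)]
plate1 [([0.454, -0.079, 0.007], 0.91), ([0.725, -0.14, -0.0], 0.58)]
2096
((578.8364868164062, -304.45220947265625), (39.731441497802734, 41.0141487121582), 66.45215606689453) 0.1689678794244871
```

View pics/w0.png

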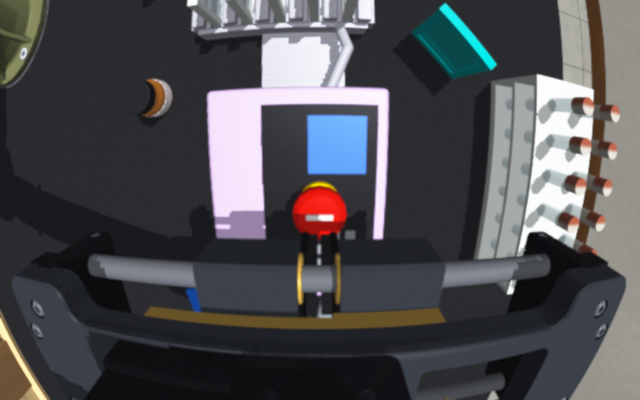

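Wrist view: the red cap is at (320,213) px, right under the closed fingertips. Pressing it now.

```bash
python3 -m crank '[{"tx":2,"ty":1,"tz":40},{"tx":2,"ty":1,"tz":52},{"tx":2,"ty":1,"tz":52}]' 0 20 >/dev/null; python3 -m crank '[{"tz":4},{"tz":8},{"tz":12},{"tz":14},{"tz":14}]' ; python3 go.py
```

```text
t 3.35 p [ 575.7 -308.   241.6] yaw 89.66 q [ 0.81  0.36 -0.47  1.43  0.17  1.39  0.33] F [-0.2 -0.5 -0.4] grip 0.6 0.0$[0]: bad value
$[0]: bad value
```

```bash
python3 -m crank '[{"tx":2,"ty":1,"tz":40,"turn":0},{"tx":2,"ty":1,"tz":52,"turn":0},{"tx":2,"ty":1,"tz":52,"turn":0}]' 0 20 >/dev/null; python3 go.py;python3 -m crank '[{"tx":0,"ty":0,"tz":4,"turn":0},{"tx":0,"ty":0,"tz":8,"turn":0},{"tx":0,"ty":0,"tz":12,"turn":0},{"tx":0,"ty":0,"tz":14,"turn":0},{"tx":0,"ty":0,"tz":14,"turn":0}]' >/dev/null; python3 go.py
```

```text
t 3.73 p [ 576.9 -304.7  188.9] yaw 89.77 q [ 0.81  0.39 -0.47  1.5   0.18  1.29  0.31] F [ 0.3  0.2 -0.1] grip 0.7 0.0
t 4.35 p [ 578.7 -304.7  177.2] yaw 89.83 q [ 0.81  0.4  -0.47  1.51  0.19  1.27  0.31] F [ 0.1 -0.5  5.6] grip 0.6 2.4
```

```bash
python3 -m crank '[{"tx":0,"ty":0,"tz":1.5,"turn":0},{"tx":0,"ty":0,"tz":3,"turn":0},{"tx":0,"ty":0,"tz":3,"turn":0}]' >/dev/null; python3 go.py;python3 -m crank '[{"tx":0,"ty":0,"tz":1,"turn":0},{"tx":0,"ty":0,"tz":1,"turn":0}]' >/dev/null; python3 go.py;
```

```text
t 4.72 p [ 578.7 -304.7  174.3] yaw 89.83 q [ 0.81  0.4  -0.47  1.52  0.19  1.26  0.31] F [-0.5 -0.6  7.2] grip 0.5 3.4
t 4.97 p [ 578.7 -304.7  173.7] yaw 89.83 q [ 0.81  0.4  -0.47  1.52  0.19  1.26  0.31] F [-1.4  0.1  8. ] grip 0.8 3.9
```

```bash
python3 -m crank '[{"tx":0,"ty":0,"tz":1,"turn":0},{"tx":0,"ty":0,"tz":2,"turn":0},{"tx":0,"ty":0,"tz":2,"turn":0}]' >/dev/null; python3 go.py; python3 -m crank '[{"tx":0,"ty":0,"tz":-40,"turn":0},{"tx":0,"ty":0,"tz":-80,"turn":0},{"tx":0,"ty":0,"tz":-80,"turn":0}]' >/dev/null; 
python3 - <<'E'
from h import *
for c in ['wrist','scene','side']:
    m,im,d=grab(c); P=pts(m,d,c=='wrist').reshape(-1,3); Q=P[(np.hypot(P[:,0]-.578,P[:,1]+.304)<.014)&(P[:,2]>.13)&(P[:,2]<.19)]
    print(c,len(Q),np.percentile(Q[:,2],[50,90]) if len(Q) else 0)
E
python3 go.py 518 353.5 290 11.6
```

```text
t 5.35 p [ 578.9 -304.8  173.5] yaw 89.82 q [ 0.81  0.4  -0.47  1.52  0.19  1.26  0.31] F [-3.8  1.2 14.9] grip 0.5 7.3
wrist 901 [0.15812354 0.15933493]
scene 70 [0.15721898 0.15920674]
side 40 [0.15729589 0.15913695]
t 5.88 p [ 577.3 -304.   248.3] yaw 89.84 q [ 0.81  0.36 -0.48  1.42  0.17  1.4   0.33] F [-0.2 -0.8 -0.5] grip 0.6 0.0
row {'tx': np.float64(657.3), 'ty': np.float64(-61.2), 'tz': np.float64(-41.1)} turn 15.65
```

The stop is latched: the cap top reads 158 mm in all three cameras. Next is the screen.

```bash
python3 -m crank '[{"tx":657,"ty":-60,"tz":-41,"turn":-20.4},{"tx":657,"ty":-60,"tz":-41,"turn":-20.4},{"tx":657,"ty":-60,"tz":-41,"turn":-20.4},{"tx":657,"ty":-60,"tz":-41,"turn":-20.4},{"tx":657,"ty":-60,"tz":-41,"turn":-20.4}]' 50 20 >/dev/null; python3 go.py 518 353.5 290 191.6
```

```text
t 6.5 p [549.1   8.2 267.4] yaw 143.89 q [ 0.64  0.16 -0.77  1.64  0.11  1.39  0.79] F [ 0.8 -0.   0.2] grip 42.2 0.0
row {'tx': np.float64(228.6), 'ty': np.float64(260.6), 'tz': np.float64(-22.6)} turn -9.54
```

```bash
python3 -m crank '[{"tx":229,"ty":260,"tz":-22,"turn":-9.5},{"tx":229,"ty":260,"tz":-22,"turn":-9.5},{"tx":229,"ty":260,"tz":-22,"turn":-9.5},{"tx":229,"ty":260,"tz":-22,"turn":-9.5},{"tx":229,"ty":260,"tz":-22,"turn":-9.5}]' >/dev/null; python3 go.py 518 353.5 290 191.6
```

```text
t 7.12 p [523.1 318.2 287.2] yaw -168.8 q [ 0.18  0.38 -1.01  1.45  0.32  1.49  0.95] F [ 0.6 -0.   0.7] grip 50.3 0.0
row {'tx': np.float64(-1.9), 'ty': np.float64(35.6), 'tz': np.float64(-2.8)} turn -0.08
```

```bash
python3 -m crank '[{"tx":-2,"ty":35.6,"tz":-2.5,"turn":0},{"tx":-2,"ty":35.6,"tz":-2.5,"turn":0},{"tx":-2,"ty":35.6,"tz":-2.5,"turn":0}]' >/dev/null; cat > top.py <<'E'
import sys; from h import *
# top.py cam x y r z0 z1 : rectangle of the points
c=sys.argv[1]; x,y,r,z0,z1=map(float,sys.argv[2:7])
m,im,d=grab(c); P=pts(m,d,c=='wrist').reshape(-1,3)
Q=P[(np.hypot(P[:,0]*1000-x,P[:,1]*1000-y)<r)&(P[:,2]*1000>z0)&(P[:,2]*1000<z1)&(d.reshape(-1)>0)]
if len(Q)<9: print(c,'few',len(Q)); sys.exit()
q=(Q[:,:2]*1000).astype(np.float32); vx=cv2.fitLine(q,cv2.DIST_HUBER,0,.01,.01).ravel()
print(c,len(Q),'rect',[np.round(v,1).tolist() for v in cv2.minAreaRect(q)],'line ang',np.degrees(np.arctan2(vx[1],vx[0])).round(1),'thru',vx[2:].round(1),'z',np.percentile(Q[:,2]*1000,[10,50,90]).round(1))
E
python3 top.py wrist 518 353 100 174 195; python3 top.py side 518 353 100 174 195;python3 top.py scene 518 353 100 174 195; python3 go.py 518 353.5 165 191.6
```

```text
wrist 1842 rect [[507.6, 350.2], [137.9, 10.4], 11.4] line ang 11.5 thru [503.6 349.9] z [179.5 180.4 181.3]
side 364 rect [[516.9, 352.9], [160.0, 13.3], 10.9] line ang 11.4 thru [516.8 354.3] z [176.2 179.1 181.2]
scene 293 rect [[519.1, 354.3], [158.9, 11.3], 11.3] line ang 11.3 thru [524.1 354.3] z [175.8 178.5 180.5]
t 7.65 p [519.7 350.4 290.6] yaw -169.13 q [ 0.11  0.41 -1.    1.41  0.35  1.51  0.88] F [ 0.1  0.1 -0.4] grip 49.9 0.0
row {'tx': np.float64(1.1), 'ty': np.float64(3.5), 'tz': np.float64(125.6)} turn -0.15
```

```bash
python3 -m crank '[{"tx":1,"ty":3,"tz":60,"turn":-0.1},{"tx":1,"ty":3,"tz":110,"turn":-0.1},{"tx":1,"ty":3,"tz":125,"turn":-0.1},{"tx":1,"ty":3,"tz":125,"turn":-0.1}]' >/dev/null; python3 go.py 518 353 165 191.4; python3 -m crank '[{"tx":0,"ty":0,"tz":0,"turn":0},{"tx":0,"ty":0,"tz":0,"turn":0},{"tx":0,"ty":0,"tz":0,"turn":0},{"tx":0,"ty":0,"tz":0,"turn":0},{"tx":0,"ty":0,"tz":0,"turn":0}]' 0 30 >/dev/null; python3 go.py
```

```text
t 8.15 p [517.7 354.5 166.3] yaw -168.53 q [ 0.09  0.49 -0.96  1.58  0.41  1.29  0.84] F [-0.9 -0.3 -0.5] grip 49.7 0.0
row {'tx': np.float64(-0.0), 'ty': np.float64(-1.5), 'tz': np.float64(1.3)} turn 0.01
t 8.78 p [517.3 355.1 166.3] yaw -168.45 q [ 0.09  0.49 -0.96  1.58  0.41  1.29  0.84] F [-0.1 -2.4  2.3] grip 9.4 30.0
```

```bash
python3 -m crank '[{"tx":0,"ty":0,"tz":-40,"turn":0},{"tx":0,"ty":0,"tz":-90,"turn":0},{"tx":0,"ty":0,"tz":-140,"turn":0},{"tx":0,"ty":0,"tz":-154,"turn":0},{"tx":0,"ty":0,"tz":-154,"turn":0}]' >/dev/null; python3 go.py 428 -304.5 320 90
```

```text
t 9.4 p [517.1 355.3 319.7] yaw -168.45 q [ 0.1   0.41 -1.01  1.36  0.34  1.56  0.89] F [-0.  -0.2 -3.6] grip 9.3 30.0
row {'tx': np.float64(219.5), 'ty': np.float64(-628.6), 'tz': np.float64(-0.1)} turn 20.31
```

```bash
python3 -m crank '[{"tx":10,"ty":-30,"tz":0,"turn":1},{"tx":25,"ty":-75,"tz":0,"turn":2.5},{"tx":43,"ty":-125,"tz":0,"turn":4},{"tx":60,"ty":-175,"tz":0,"turn":5.5},{"tx":78,"ty":-225,"tz":0,"turn":7}]' >/dev/null; python3 go.py 428 -304.5 320 90
```

```text
t 10.03 p [484.4 116.6 317.4] yaw 156.24 q [ 0.6   0.   -0.88  1.67  0.    1.48  0.88] F [ 0.9 -1.1 -4. ] grip 9.5 30.0
row {'tx': np.float64(-118.1), 'ty': np.float64(-408.1), 'tz': np.float64(-2.2)} turn 13.25
```

```bash
python3 -m crank '[{"tx":-13,"ty":-46,"tz":0,"turn":1.7},{"tx":-26,"ty":-92,"tz":0,"turn":3.4},{"tx":-40,"ty":-138,"tz":0,"turn":5},{"tx":-53,"ty":-184,"tz":0,"turn":6.6},{"tx":-66,"ty":-230,"tz":0,"turn":8.2}]' >/dev/null; python3 go.py 428 -304.5 320 90
```

```text
t 10.65 p [ 453.1 -119.7  317.5] yaw 115.23 q [ 0.86 -0.08 -0.62  1.73 -0.05  1.48  0.7 ] F [ 1.3 -0.3 -3.1] grip 9.6 30.0
row {'tx': np.float64(-156.5), 'ty': np.float64(-101.5), 'tz': np.float64(-2.7)} turn 5.05
```

```bash
python3 -m crank '[{"tx":-39,"ty":-25,"tz":0,"turn":1.3},{"tx":-78,"ty":-50,"tz":0,"turn":2.6},{"tx":-117,"ty":-75,"tz":0,"turn":4},{"tx":-145,"ty":-94,"tz":0,"turn":5.1},{"tx":-156.5,"ty":-101.5,"tz":0,"turn":5.1}]' >/dev/null; python3 go.py 428 -304.5 230 90;  python3 -m crank '[{"tx":0,"ty":0,"tz":45,"turn":0},{"tx":0,"ty":0,"tz":90,"turn":0},{"tx":0,"ty":0,"tz":120,"turn":0},{"tx":0,"ty":0,"tz":120,"turn":0}]' >/dev/null; python3 go.py 428 -304.5 166.5 90
python3 top.py side 428 -304 60 184 270;python3 top.py scene 428 -304 60 184 270; python3 top.py wrist 428 -304 100 184 230
```

```text
t 11.28 p [ 428.7 -304.9  317.2] yaw 89.89 q [ 1.01  0.05 -0.46  1.62  0.02  1.48  0.55] F [-0.4  0.3 -2.3] grip 9.6 30.0
row {'tx': np.float64(0.1), 'ty': np.float64(-0.3), 'tz': np.float64(87.2)} turn -0.02
t 11.78 p [ 428.9 -300.4  196.7] yaw 90.23 q [ 1.    0.11 -0.47  1.8   0.05  1.25  0.52] F [-0.3  0.1 -2.5] grip 9.6 30.0
row {'tx': np.float64(-4.3), 'ty': np.float64(-0.7), 'tz': np.float64(30.2)} turn 0.05
side 318 rect [[431.0, -291.5], [95.3, 92.6], 7.1] line ang -35.8 thru [ 427.4 -280.3] z [202.  236.2 266.4]
scene 338 rect [[437.8, -274.8], [54.0, 107.4], 60.7] line ang -52.3 thru [ 439.5 -276.1] z [191.2 211.8 267.2]
wrist 5337 rect [[434.7, -274.3], [104.4, 28.4], 82.4] line ang -89.7 thru [ 432.3 -265.1] z [206.3 214.5 215.5]
```

```bash
python3 -m crank '[{"tx":-2,"ty":0,"tz":12,"turn":0},{"tx":-2,"ty":0,"tz":22,"turn":0},{"tx":-2,"ty":0,"tz":27,"turn":0},{"tx":-2,"ty":0,"tz":29,"turn":0},{"tx":-2,"ty":0,"tz":30,"turn":0}]' >/dev/null; python3 go.py 428 -304.5 166.5 90; 
```

```text
t 12.55 p [ 430.8 -305.   170.2] yaw 90.05 q [ 1.    0.14 -0.47  1.83  0.07  1.19  0.51] F [-0.3 -0.6 -2. ] grip 9.8 30.0
row {'tx': np.float64(0.5), 'ty': np.float64(-2.8), 'tz': np.float64(3.7)} turn 0.01
```

```bash
python3 -m crank '[{"tx":0,"ty":0,"tz":1,"turn":0},{"tx":0,"ty":0,"tz":2,"turn":0},{"tx":0,"ty":0,"tz":2,"turn":0}]' |grep force; python3 go.py; python3 -m crank '[{"tx":0,"ty":0,"tz":1,"turn":0},{"tx":0,"ty":0,"tz":1.5,"turn":0},{"tx":0,"ty":0,"tz":1.5,"turn":0}]' |grep force;  python3 go.py 428 -304.5 166.5 90; 
```

```text
ft_force: [0.3, 0.1, -2.8]
grip_force: 30.0
t 12.93 p [ 430.8 -305.   168.3] yaw 90.05 q [ 1.    0.14 -0.47  1.83  0.07  1.18  0.51] F [ 0.3  0.1 -2.8] grip 9.8 30.0
ft_force: [-0.1, -0.0, -3.0]
grip_force: 30.0
t 13.3 p [ 430.7 -305.   166.7] yaw 90.05 q [ 1.    0.14 -0.47  1.84  0.07  1.18  0.51] F [-0.1 -0.  -3. ] grip 9.9 30.0
row {'tx': np.float64(0.5), 'ty': np.float64(-2.7), 'tz': np.float64(0.2)} turn 0.01
```

```bash
python3 -m crank '[{"tx":0,"ty":0,"tz":1,"turn":0},{"tx":0,"ty":0,"tz":1,"turn":0}]' |grep ft_; python3 -m crank '[{"tx":0,"ty":0,"tz":1,"turn":0},{"tx":0,"ty":0,"tz":1,"turn":0}]' |grep ft_;python3 -m crank '[{"tx":0,"ty":0,"tz":1,"turn":0},{"tx":0,"ty":0,"tz":1,"turn":0}]' |grep ft_;   python3 go.py 428 -304.5 166.5 90; 
```

```text
ft_force: [-1.2, 0.3, 0.4]
ft_force: [-0.9, 0.7, 6.6]
ft_force: [-2.6, 1.2, 10.7]
t 14.05 p [ 431.7 -305.4  166.2] yaw 90.06 q [ 1.    0.14 -0.47  1.84  0.07  1.18  0.51] F [-2.6  1.2 10.7] grip 9.8 30.0
row {'tx': np.float64(0.9), 'ty': np.float64(-3.6), 'tz': np.float64(-0.3)} turn 0.01
```

```bash
python3 -m crank '[{"tx":0,"ty":0,"tz":-1,"turn":0},{"tx":0,"ty":0,"tz":-2,"turn":0},{"tx":0,"ty":0,"tz":-2,"turn":0},{"tx":0,"ty":0,"tz":-2,"turn":0}]' 30 |grep -E "ft_|width"; python3 -m crank '[{"tx":0,"ty":0,"tz":-5,"turn":0},{"tx":0,"ty":3,"tz":-8,"turn":0},{"tx":0,"ty":6,"tz":-8,"turn":0},{"tx":0,"ty":10,"tz":-8,"turn":0},{"tx":0,"ty":14,"tz":-8,"turn":0}]' |grep ft_;python3 -m crank '[{"tx":0,"ty":4,"tz":0,"turn":0},{"tx":0,"ty":8,"tz":0,"turn":0},{"tx":0,"ty":12,"tz":0,"turn":0},{"tx":0,"ty":15,"tz":0,"turn":0},{"tx":0,"ty":15,"tz":0,"turn":0}]' |grep ft_;   python3 go.py 485 -304.5 174 90; python3 top.py side 450 -304 110 150 185; python3 top.py scene 450 -304 110 150 185 
```

```text
ft_force: [0.4, -0.3, 0.2]
grip_width: 0.336
ft_force: [0.0, 0.1, -1.1]
ft_force: [0.2, 0.2, -0.3]
t 15.8 p [ 460.1 -304.9  173.8] yaw 90.07 q [ 0.97  0.19 -0.48  1.77  0.09  1.2   0.46] F [ 0.2  0.2 -0.3] grip 29.7 0.1
row {'tx': np.float64(0.4), 'ty': np.float64(24.9), 'tz': np.float64(-0.2)} turn 0.01
side 249 rect [[473.4, -296.0], [124.6, 126.1], 38.6] line ang 89.9 thru [ 465.3 -288.6] z [154.9 170.9 178.4]
scene 256 rect [[462.6, -261.2], [48.0, 78.8], 1.0] line ang -89.3 thru [ 472.9 -259.3] z [155.2 169.4 176.9]
```

```bash
python3 -m crank '[{"tx":0,"ty":5,"tz":0,"turn":0},{"tx":0,"ty":10,"tz":0,"turn":0},{"tx":0,"ty":15,"tz":0,"turn":0},{"tx":0,"ty":20,"tz":0,"turn":0},{"tx":0,"ty":24,"tz":0,"turn":0}]' |grep ft_;python3 -m crank '[{"tx":0,"ty":0,"tz":0,"turn":0},{"tx":0,"ty":0,"tz":0,"turn":0},{"tx":0,"ty":0,"tz":-10,"turn":0},{"tx":0,"ty":0,"tz":-40,"turn":0},{"tx":0,"ty":0,"tz":-90,"turn":0}]' |grep ft_;   python3 go.py 458 -74 220 90
cat > scr.py <<'E'
from h import *
for c in ['scene','side']:
    m,im,d=grab(c); P=pts(m,d).reshape(-1,3)*1000; hs=im.reshape(-1,3).astype(int); 
    k=(abs(P[:,0]-450)<60)&(abs(P[:,1]+304)<100)&(P[:,2]>124)&(P[:,2]<185)&(hs.ptp(1)<40 if hasattr(hs,'ptp') else np.ptp(hs,axis=1)<40); Q=P[k]
    print(c,len(Q)); 
    if len(Q)>9:
        t=Q[Q[:,2]>Q[:,2].max()-8]; print('top',t.mean(0).round(1),'y',t[:,1].min().round(),t[:,1].max().round())
        A=np.c_[Q[:,1:],np.ones(len(Q))]; print('plane x=a y+b z+c',np.linalg.lstsq(A,Q[:,0],rcond=None)[0].round(3))
E
python3 scr.py
```

```text
ft_force: [-0.8, 0.0, -0.2]
ft_force: [0.5, 0.1, -0.1]
t 17.15 p [ 482.7 -304.6  263.9] yaw 90.04 q [ 0.95  0.18 -0.49  1.6   0.08  1.39  0.45] F [ 0.5  0.1 -0.1] grip 30.0 0.0
row {'tx': np.float64(230.6), 'ty': np.float64(-24.4), 'tz': np.float64(44.3)} turn 0.01
scene 563
top [ 491.6 -299.5  170.6] y -381.0 -223.0
plane x=a y+b z+c [-2.00000e-03  2.31000e-01  4.52359e+02]
side 366
top [ 488.1 -295.6  172. ] y -382.0 -222.0
plane x=a y+b z+c [1.20000e-02 3.80000e-01 4.25484e+02]
```

The screen leans at about 0.35 rad, with its top at z 171 and its centre at y ≈ -302. Now the plates.

```bash
python3 -m crank '[{"tx":230.5,"ty":-24.4,"tz":44,"turn":0},{"tx":230.5,"ty":-24.4,"tz":44,"turn":0},{"tx":230.5,"ty":-24.4,"tz":44,"turn":0},{"tx":230.5,"ty":-24.4,"tz":44,"turn":0},{"tx":230.5,"ty":-24.4,"tz":44,"turn":0}]' 24 >/dev/null; python3 go.py 458 -74 160 90; for i in 1 ; do python3 top.py wrist 458 -74 45 104 125;python3 top.py side 458 -74 20 104 125; python3 top.py scene 458 -74 20 104 125; python3 top.py wrist 530 160 130 41 55; python3 top.py scene 530 160 130 41 55; done; python3 go.py 458 -74 160 90
```

```text
t 17.88 p [458.6 -70.3 219.7] yaw 90.46 q [ 0.79 -0.05 -0.67  1.9  -0.03  1.28  0.14] F [ 0.5 -0.8  0.4] grip 24.1 0.0
row {'tx': np.float64(-3.7), 'ty': np.float64(-0.6), 'tz': np.float64(59.7)} turn 0.09
wrist 1593 rect [[478.0, -75.8], [47.5, 79.3], 0.1] line ang 89.1 thru [461.7 -74.6] z [107.5 108.4 109.3]
side 32 rect [[457.6, -74.1], [9.8, 37.7], 2.0] line ang -86.7 thru [457.2 -73.1] z [105.6 106.6 108.5]
scene 52 rect [[459.0, -74.2], [12.1, 38.3], 2.8] line ang 88.8 thru [460.4 -73.3] z [105.  107.  109.2]
wrist 1332 rect [[532.1, 123.7], [206.9, 23.0], 5.3] line ang 4.9 thru [528.4 121.7] z [43.5 45.3 46.4]
scene 1001 rect [[530.6, 160.5], [208.1, 88.1], 4.2] line ang 4.0 thru [537.2 161.2] z [41.8 43.7 46. ]
t 18.12 p [459.3 -76.  220. ] yaw 89.91 q [ 0.79 -0.05 -0.66  1.9  -0.03  1.28  0.14] F [ 0.1 -0.1  0.2] grip 24.2 0.0
row {'tx': np.float64(2.0), 'ty': np.float64(-1.4), 'tz': np.float64(60.0)} turn -0.02
```

```bash
python3 -m crank '[{"tx":0,"ty":0,"tz":50,"turn":0},{"tx":0,"ty":0,"tz":90,"turn":0},{"tx":0,"ty":0,"tz":115,"turn":0},{"tx":0,"ty":0,"tz":128,"turn":0},{"tx":0,"ty":0,"tz":128,"turn":0}]' >/dev/null; python3 go.py 458.5 -74 92 90; python3 -m crank '[{"tx":0,"ty":0,"tz":0,"turn":0},{"tx":0,"ty":0,"tz":0,"turn":0},{"tx":0,"ty":0,"tz":0,"turn":0}]' 0 20 >/dev/null; python3 go.py
```

```text
t 18.75 p [458.9 -75.   91.3] yaw 89.99 q [ 0.76  0.11 -0.68  2.05  0.08  1.01  0.04] F [0.1 0.1 0.5] grip 23.9 0.0
row {'tx': np.float64(1.0), 'ty': np.float64(-0.4), 'tz': np.float64(-0.7)} turn -0.0
t 19.12 p [459.2 -74.7  92.6] yaw 90.04 q [ 0.76  0.11 -0.68  2.05  0.08  1.01  0.04] F [-3.3  0.4  4.1] grip 9.8 19.9
```

```bash
python3 -m crank '[{"tx":0,"ty":0,"tz":-30,"turn":0},{"tx":0,"ty":0,"tz":-80,"turn":0},{"tx":45,"ty":-1,"tz":-100,"turn":-0.2},{"tx":100,"ty":-2,"tz":-100,"turn":-0.4},{"tx":150,"ty":-4,"tz":-100,"turn":-0.6}]' |grep width; python3 -m crank '[{"tx":40,"ty":-1,"tz":0,"turn":-0.3},{"tx":70,"ty":-1,"tz":0,"turn":-0.3},{"tx":78.2,"ty":-1,"tz":0,"turn":-0.3},{"tx":78.2,"ty":-1,"tz":0,"turn":-0.3}]' |grep width; python3 go.py 453.7 154.2 92 94.35; for c in scene side; do python3 top.py $c 540 160 130 41 50; done; python3 top.py wrist 454 154 60 112 225
```

```text
grip_width: 0.108
grip_width: 0.109
t 20.25 p [449.9 153.1 191.6] yaw 94.58 q [ 0.55  0.02 -0.93  1.91  0.02  1.22 -0.31] F [ 0.1 -0.1 -1.6] grip 9.5 20.0
row {'tx': np.float64(0.9), 'ty': np.float64(3.9), 'tz': np.float64(99.6)} turn 0.05
scene 1011 rect [[530.8, 160.4], [207.1, 87.9], 4.3] line ang 4.1 thru [539.6 160.5] z [41.9 43.9 46.2]
side 883 rect [[528.4, 158.3], [206.2, 92.0], 4.0] line ang 4.2 thru [528.1 162.1] z [42.1 44.5 46.9]
wrist 4208 rect [[451.3, 160.4], [28.4, 61.7], 16.8] line ang -85.2 thru [450.  169.5] z [178.  206.9 221.4]
```

```bash
python3 -m crank '[{"tx":0.5,"ty":3.9,"tz":20,"turn":0},{"tx":0.5,"ty":3.9,"tz":40,"turn":0},{"tx":0.5,"ty":3.9,"tz":40,"turn":0}]' |grep -E "pos|ft"; python3 go.py 453.7 154.2 92 94.35; python3 top.py side 454 154 60 100 170; python3 go.py 453.7 154.2 92 94.35
```

```text
position: [0.4528, 0.1528, 0.1504]
ft_force: [-0.9, -0.1, -0.3]
t 20.77 p [452.8 152.8 150.4] yaw 94.45 q [ 0.53  0.09 -0.94  1.95  0.08  1.14 -0.36] F [-0.9 -0.1 -0.3] grip 10.0 20.0
row {'tx': np.float64(1.4), 'ty': np.float64(1.2), 'tz': np.float64(58.4)} turn 0.02
side 220 rect [[452.5, 160.1], [64.1, 31.7], 77.2] line ang -86.5 thru [449.8 175. ] z [115.1 152.6 165.8]
t 20.82 p [453.5 153.3 151.4] yaw 94.47 q [ 0.53  0.09 -0.94  1.95  0.08  1.14 -0.36] F [ 1.   0.4 -1.2] grip 9.6 20.0
row {'tx': np.float64(0.9), 'ty': np.float64(0.3), 'tz': np.float64(59.4)} turn 0.02
```

```bash
python3 -m crank '[{"tx":1,"ty":0.5,"tz":20,"turn":0},{"tx":1,"ty":0.5,"tz":32,"turn":0},{"tx":1,"ty":0.5,"tz":42,"turn":0}]' |grep -E "pos|ft"; python3 -m crank '[{"tx":0,"ty":0,"tz":8,"turn":0},{"tx":0,"ty":0,"tz":14,"turn":0},{"tx":0,"ty":0,"tz":14,"turn":0}]' |grep -E "pos|ft";python3 go.py 453.7 154.2 92 94.35
```

```text
position: [0.4542, 0.1552, 0.1097]
ft_force: [-0.5, 0.0, -1.2]
position: [0.4541, 0.1554, 0.0954]
ft_force: [0.9, -0.3, -1.4]
t 21.57 p [454.1 155.4  95.4] yaw 94.56 q [ 0.49  0.18 -0.93  2.01  0.17  1.03 -0.44] F [ 0.9 -0.3 -1.4] grip 9.9 20.0
row {'tx': np.float64(-1.1), 'ty': np.float64(-0.5), 'tz': np.float64(3.4)} turn 0.04
```

```bash
python3 -m crank '[{"tx":0,"ty":0,"tz":2,"turn":0},{"tx":0,"ty":0,"tz":3,"turn":0},{"tx":0,"ty":0,"tz":3,"turn":0}]' |grep -E "pos|ft"; python3 -m crank '[{"tx":0,"ty":0,"tz":0,"turn":0},{"tx":0,"ty":0,"tz":0,"turn":0},{"tx":0,"ty":0,"tz":-30,"turn":0},{"tx":0,"ty":0,"tz":-80,"turn":0},{"tx":0,"ty":0,"tz":-128,"turn":0}]' 24 |grep -E "pos|ft|width";python3 go.py 496.5 -74 220 90; python3 top.py wrist 454 154 60 97 130; python3 top.py side 454 154 60 97 130;  python3 top.py scene 454 154 60 97 130
```

```text
position: [0.4541, 0.1554, 0.0927]
ft_force: [-1.0, 0.7, -2.2]
position: [0.4542, 0.1555, 0.2224]
ft_force: [0.9, -0.2, 0.5]
grip_width: 0.275
t 22.57 p [454.2 155.5 222.4] yaw 94.57 q [ 0.58  0.   -0.95  1.86  0.    1.28 -0.29] F [ 0.9 -0.2  0.5] grip 23.9 0.0
row {'tx': np.float64(-232.2), 'ty': np.float64(23.9), 'tz': np.float64(2.4)} turn 0.91
wrist 996 rect [[455.5, 154.0], [9.5, 79.8], 4.4] line ang -85.5 thru [455.1 156.1] z [107.4 108.4 109.2]
side 116 rect [[454.1, 153.9], [10.2, 83.5], 4.6] line ang -85.6 thru [453.6 158.5] z [102.4 107.2 109.8]
scene 161 rect [[456.2, 155.8], [16.4, 79.9], 3.0] line ang -84.1 thru [458.9 154.9] z [ 99.9 105.7 108.4]
```

Plate 1 is fully down (top at 108 mm, upright). On to the next one.

```bash
python3 -m crank '[{"tx":-232,"ty":24,"tz":0,"turn":0.9},{"tx":-232,"ty":24,"tz":0,"turn":0.9},{"tx":-232,"ty":24,"tz":0,"turn":0.9},{"tx":-232,"ty":24,"tz":0,"turn":0.9},{"tx":-232,"ty":24,"tz":0,"turn":0.9}]' 24 >/dev/null;  python3 go.py 496.5 -74 92 90; python3 top.py wrist 496 -74 15 104 125;  python3 go.py 496.5 -74 92 90
```

```text
t 23.35 p [495.7 -78.6 218.8] yaw 89.62 q [ 0.8   0.06 -0.72  1.82  0.04  1.28  0.07] F [0.3 0.3 0.2] grip 23.9 0.0
row {'tx': np.float64(4.5), 'ty': np.float64(1.1), 'tz': np.float64(126.8)} turn -0.08
wrist 401 rect [[495.9, -74.2], [29.4, 9.5], 89.6] line ang -89.0 thru [495.8 -73.9] z [107.6 108.4 109.4]
t 23.4 p [495.7 -75.5 219.1] yaw 89.84 q [ 0.8   0.06 -0.72  1.82  0.04  1.28  0.07] F [0.6 0.2 0.7] grip 24.6 0.0
row {'tx': np.float64(1.3), 'ty': np.float64(1.1), 'tz': np.float64(127.1)} turn -0.03
```

```bash
python3 -m crank '[{"tx":1,"ty":0.5,"tz":50,"turn":0},{"tx":1,"ty":0.5,"tz":90,"turn":0},{"tx":1,"ty":0.5,"tz":115,"turn":0},{"tx":1,"ty":0.5,"tz":127.5,"turn":0},{"tx":1,"ty":0.5,"tz":127.5,"turn":0}]' |grep -E "pos|ft"; python3 -m crank '[{"tx":0,"ty":0,"tz":0,"turn":0},{"tx":0,"ty":0,"tz":0,"turn":0},{"tx":0,"ty":0,"tz":0,"turn":0}]' 0 20 |grep -E "pos|ft|width"; python3 -m crank '[{"tx":0,"ty":0,"tz":-30,"turn":0},{"tx":0,"ty":0,"tz":-80,"turn":0},{"tx":45,"ty":-1,"tz":-100,"turn":-0.2},{"tx":100,"ty":-2,"tz":-100,"turn":-0.4},{"tx":150,"ty":-4,"tz":-100,"turn":-0.8}]' |grep -E "pos|width"; python3 go.py 491.6 157 130 94.3; for c in scene side; do python3 top.py $c 550 160 130 41 50; done; python3 go.py 491.6 157 192 94.3
```

```text
position: [0.4964, -0.0718, 0.0926]
ft_force: [0.2, 0.1, -0.3]
position: [0.4971, -0.0731, 0.094]
ft_force: [-1.9, -0.4, 4.2]
grip_width: 0.116
position: [0.493, 0.0787, 0.1939]
grip_width: 0.115
t 25.02 p [493.   78.7 193.9] yaw 94.08 q [ 0.63  0.08 -0.87  1.86  0.07  1.23 -0.19] F [-0.  -0.8 -0.5] grip 10.0 20.0
row {'tx': np.float64(78.3), 'ty': np.float64(4.1), 'tz': np.float64(63.8)} turn -0.04
scene 955 rect [[544.5, 161.4], [180.5, 87.8], 4.4] line ang 4.7 thru [548.3 162.4] z [41.9 43.8 46.2]
side 891 rect [[528.6, 159.8], [206.7, 89.7], 4.4] line ang 2.4 thru [528.7 163.1] z [42.4 44.6 47. ]
t 25.12 p [492.   84.2 193.9] yaw 94.64 q [ 0.62  0.08 -0.87  1.86  0.07  1.23 -0.19] F [ 0.1 -0.2 -1.4] grip 9.6 20.0
row {'tx': np.float64(72.6), 'ty': np.float64(5.5), 'tz': np.float64(2.1)} turn 0.07
```

```bash
python3 -m crank '[{"tx":40,"ty":3,"tz":0,"turn":0},{"tx":65,"ty":5,"tz":0,"turn":0},{"tx":73,"ty":5.5,"tz":20,"turn":0},{"tx":73,"ty":5.5,"tz":40,"turn":0},{"tx":73,"ty":5.5,"tz":40,"turn":0}]' |grep -E "pos|ft"; python3 -m crank '[{"tx":0,"ty":0,"tz":0,"turn":0},{"tx":0,"ty":0,"tz":0,"turn":0}]' >/dev/null; python3 go.py 491.6 157 130 94.3
```

```text
position: [0.4919, 0.1487, 0.1512]
ft_force: [-0.7, -0.2, -0.5]
t 26.0 p [493.8 149.9 153.9] yaw 94.0 q [ 0.5   0.19 -0.92  1.87  0.17  1.16 -0.41] F [ 0.4  0.7 -1.4] grip 10.0 20.0
row {'tx': np.float64(7.2), 'ty': np.float64(-1.7), 'tz': np.float64(23.9)} turn -0.06
```

```bash
python3 -m crank '[{"tx":7,"ty":-1.7,"tz":10,"turn":0},{"tx":7,"ty":-1.7,"tz":24,"turn":0},{"tx":7,"ty":-1.7,"tz":24,"turn":0},{"tx":7,"ty":-1.7,"tz":24,"turn":0}]' >/dev/null; python3 go.py 491.6 157 92 94.3; python3 top.py wrist 530 160 130 97 115; python3 go.py 491.6 157 92 94.3
```

```text
t 26.5 p [490.9 157.1 129. ] yaw 94.06 q [ 0.47  0.22 -0.91  1.89  0.2   1.12 -0.45] F [-0.1  0.6 -1. ] grip 9.7 20.0
row {'tx': np.float64(-0.2), 'ty': np.float64(0.7), 'tz': np.float64(37.0)} turn -0.05
wrist 1459 rect [[476.5, 177.9], [56.3, 35.9], 4.1] line ang -85.4 thru [455.4 178.8] z [102.6 108.2 109.7]
t 26.55 p [491.1 157.2 129.3] yaw 94.05 q [ 0.47  0.22 -0.91  1.89  0.2   1.12 -0.45] F [ 0.1  0.1 -0.7] grip 10.0 20.0
row {'tx': np.float64(-0.2), 'ty': np.float64(0.5), 'tz': np.float64(37.3)} turn -0.05
```

```bash
python3 -m crank '[{"tx":0,"ty":0.6,"tz":12,"turn":-0.1},{"tx":0,"ty":0.6,"tz":22,"turn":-0.1},{"tx":0,"ty":0.6,"tz":30,"turn":-0.1},{"tx":0,"ty":0.6,"tz":36,"turn":-0.1},{"tx":0,"ty":0.6,"tz":36,"turn":-0.1}]' |grep -E "pos|ft"; python3 -m crank '[{"tx":0,"ty":0,"tz":1,"turn":0},{"tx":0,"ty":0,"tz":1,"turn":0}]' |grep -E "pos|ft"
```

```text
position: [0.4927, 0.1586, 0.0963]
ft_force: [-6.6, -0.8, 22.5]
position: [0.4927, 0.1587, 0.096]
ft_force: [-9.1, -1.7, 29.3]
```

```bash
python3 -m crank '[{"tx":0,"ty":0,"tz":-2,"turn":0},{"tx":0,"ty":0,"tz":-3,"turn":0}]' |grep -E "pos|ft";python3 -m crank '[{"tx":0,"ty":0,"tz":0,"turn":0},{"tx":0,"ty":0,"tz":0,"turn":0},{"tx":0,"ty":0,"tz":-30,"turn":0},{"tx":0,"ty":0,"tz":-80,"turn":0},{"tx":0,"ty":0,"tz":-125,"turn":0}]' 24 |grep -E "pos|ft|width"; python3 -m crank '[{"tx":0,"ty":0,"tz":0,"turn":0},{"tx":0,"ty":0,"tz":0,"turn":0}]' >/dev/null; python3 top.py wrist 492 157 18 97 130; python3 top.py wrist 454 154 18 97 130; python3 top.py side 492 157 18 97 130; python3 go.py 534.5 -74 220 90
```

```text
position: [0.4925, 0.1585, 0.0964]
ft_force: [-0.4, 1.9, 3.1]
position: [0.4914, 0.1569, 0.2212]
ft_force: [0.4, -1.6, 0.0]
grip_width: 0.277
wrist few 0
wrist 1173 rect [[451.2, 153.8], [29.2, 35.5], 3.3] line ang -87.0 thru [454.9 154.4] z [101.7 114.9 119.7]
side few 0
t 28.7 p [490.7 156.7 218.7] yaw 94.55 q [ 0.53  0.12 -0.94  1.79  0.1   1.29 -0.36] F [-0.3 -0.4 -0.3] grip 23.9 0.0
row {'tx': np.float64(-233.5), 'ty': np.float64(25.3), 'tz': np.float64(-1.4)} turn 0.91
```

Something is off here, so I'll look.

```bash
python3 - <<'E'
from h import *
m,im,d=grab('wrist','w1'); m,im2,d=grab('side'); c=cv2.resize(im2[180:340,200:420,::-1],None,fx=3,fy=3); cv2.imwrite('pics/s1.png',c)
E
```

```text
(no output)
```

View pics/w1.png

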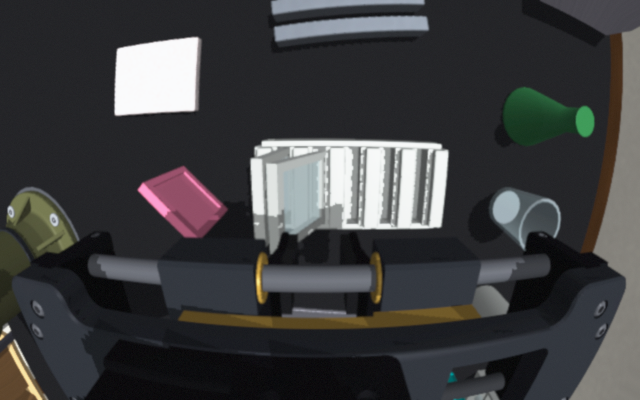

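View pics/s1.png

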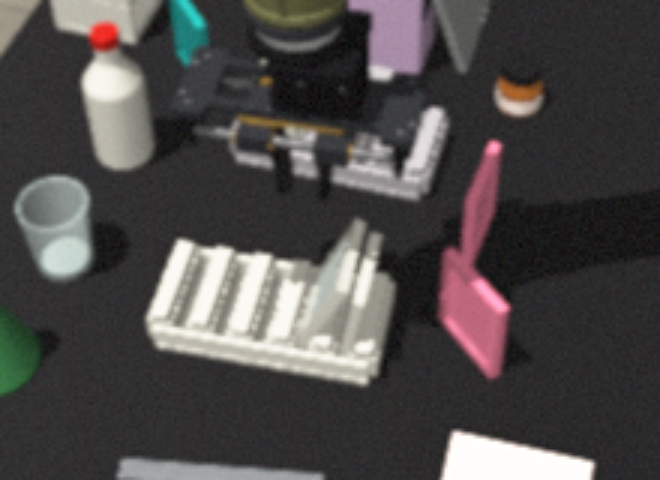

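The plate tilts against the first one (wrist view, about (300,190)). Its foot is right of slot 1, so the rack may have moved. I'll measure both.

```bash
python3 - <<'E'
from h import *
for c in ['scene','side','wrist']:
    m,im,d=grab(c); P=pts(m,d,c=='wrist').reshape(-1,3)*1000
    B=P[(abs(P[:,0]-530)<150)&(abs(P[:,1]-160)<80)]
    Q=B[(B[:,2]>41)&(B[:,2]<48)]; print(c,'rack',[np.round(v,1).tolist() for v in cv2.minAreaRect(Q[:,:2].astype(np.float32))])
    # rotate into approx rack frame, profile of x at heights within y window
    a=np.radians(4.35); o=np.array([529.5,160]); q=(B[:,:2]-o)@np.array([[np.cos(a),-np.sin(a)],[np.sin(a),np.cos(a)]])
    for z0 in range(10,130,10):
        k=(B[:,2]>=z0)&(B[:,2]<z0+10)&(abs(q[:,1])<30)&(q[:,0]<0); h=np.histogram(q[k,0],bins=np.arange(-120,1,6))[0]; print(z0,h.tolist())
E
```

```text
scene rack [[506.2, 158.5], [256.9, 87.8], 4.3]
10 [0, 0, 0, 0, 0, 0, 0, 0, 0, 0, 0, 0, 0, 0, 0, 0, 0, 0, 20, 3]
20 [0, 0, 0, 0, 0, 0, 0, 0, 0, 0, 0, 0, 0, 0, 0, 0, 0, 1, 44, 12]
30 [0, 0, 0, 0, 0, 0, 0, 0, 0, 0, 0, 0, 2, 41, 31, 0, 2, 8, 56, 4]
40 [0, 0, 0, 0, 0, 0, 0, 0, 0, 0, 0, 0, 26, 44, 1, 14, 43, 41, 25, 0]
50 [0, 0, 0, 0, 0, 0, 0, 0, 0, 0, 0, 15, 65, 10, 0, 0, 0, 0, 0, 0]
60 [0, 0, 0, 0, 0, 0, 0, 0, 0, 0, 1, 66, 8, 0, 0, 0, 0, 0, 0, 0]
70 [0, 0, 0, 0, 0, 0, 0, 0, 0, 1, 51, 37, 1, 0, 0, 0, 0, 0, 0, 0]
80 [0, 0, 0, 0, 0, 0, 0, 0, 0, 24, 57, 1, 0, 0, 0, 0, 0, 0, 0, 0]
90 [0, 0, 0, 0, 0, 0, 0, 0, 6, 75, 5, 0, 0, 0, 0, 0, 0, 0, 0, 0]
100 [0, 0, 0, 0, 7, 4, 0, 0, 54, 18, 0, 0, 0, 0, 0, 0, 0, 0, 0, 0]
110 [0, 0, 0, 0, 0, 0, 1, 6, 66, 3, 0, 0, 0, 0, 0, 0, 0, 0, 0, 0]
120 [0, 0, 0, 0, 0, 0, 0, 0, 4, 0, 0, 0, 0, 0, 0, 0, 0, 0, 0, 0]
side rack [[528.4, 159.8], [206.4, 91.6], 4.4]
10 [0, 3, 5, 0, 0, 0, 0, 1, 10, 0, 0, 0, 0, 0, 1, 0, 0, 0, 0, 1]
20 [0, 5, 6, 0, 0, 0, 0, 0, 12, 0, 0, 0, 0, 0, 6, 1, 0, 0, 1, 0]
30 [0, 1, 32, 0, 0, 8, 0, 0, 28, 4, 0, 0, 0, 18, 27, 21, 1, 0, 10, 0]
40 [0, 0, 
[... 753 characters left out ...]
 0, 0, 0]
30 [0, 0, 0, 0, 0, 0, 0, 1, 0, 0, 0, 0, 0, 110, 296, 160, 0, 0, 164, 0]
40 [0, 0, 0, 0, 0, 0, 0, 1, 0, 0, 0, 0, 53, 197, 0, 154, 310, 302, 35, 0]
50 [0, 0, 0, 0, 0, 0, 0, 0, 0, 0, 0, 1, 259, 2, 0, 0, 0, 0, 0, 0]
60 [0, 0, 0, 0, 0, 0, 0, 0, 0, 0, 0, 222, 37, 0, 0, 0, 0, 0, 0, 0]
70 [0, 0, 0, 0, 0, 0, 0, 0, 0, 0, 169, 151, 0, 0, 0, 0, 0, 0, 0, 0]
80 [0, 0, 0, 0, 0, 2, 0, 0, 0, 42, 276, 0, 0, 0, 0, 0, 0, 0, 0, 0]
90 [0, 0, 0, 0, 0, 46, 5, 0, 1, 372, 3, 0, 0, 0, 0, 0, 0, 0, 0, 0]
100 [0, 0, 0, 0, 396, 520, 1, 0, 177, 75, 0, 0, 0, 0, 0, 0, 0, 0, 0, 0]
110 [0, 0, 0, 0, 0, 2, 201, 396, 389, 0, 0, 0, 0, 0, 0, 0, 0, 0, 0, 0]
120 [0, 0, 0, 0, 0, 0, 0, 61, 50, 0, 0, 0, 0, 0, 0, 0, 0, 0, 0, 0]
```

```bash
python3 - <<'E'
from h import *
a=np.radians(4.35); o=np.array([529.5,160]); Rr=np.array([[np.cos(a),-np.sin(a)],[np.sin(a),np.cos(a)]])
for c in ['side','wrist']:
    m,im,d=grab(c); P=pts(m,d,c=='wrist').reshape(-1,3)*1000; q=(P[:,:2]-o)@Rr; z=P[:,2]
    for n,k in [('plate2 top',(z>112)&(z<126)&(q[:,0]>-95)&(q[:,0]<-40)),('plate2 face',(z>55)&(z<95)&(q[:,0]>-70)&(q[:,0]<-35)),('divider0',(z>42)&(z<48)&(q[:,0]>-33)&(q[:,0]<-5)),('divider1',(z>42)&(z<48)&(q[:,0]>5)&(q[:,0]<33)),('ledge-38',(z>29)&(z<37)&(q[:,0]>-48)&(q[:,0]<-24)),('p0top',(z>104)&(z<111)&(q[:,0]>-95)&(q[:,0]<-71))]:
        k=k&(abs(q[:,1])<60)
        if k.sum()>5: print(c,n,k.sum(),'x',np.percentile(q[k,0],[2,50,98]).round(1),'y',np.percentile(q[k,1],[1,99]).round(1),'z',np.percentile(z[k],[2,50,98]).round(1),'xslope dy',np.polyfit(q[k,1],q[k,0],1)[0].round(3), 'zslope dy',np.polyfit(q[k,1],z[k],1)[0].round(3))
E
python3 go.py 455.8 154.4 132 94.35
```

```text
side plate2 top 115 x [-81.3 -76.  -69.6] y [-43.3  37.2] z [113.2 117.1 121.4] xslope dy -0.004 zslope dy -0.004
side plate2 face 125 x [-65.6 -55.9 -45.3] y [-40.8  38.7] z [56.2 76.1 94. ] xslope dy -0.039 zslope dy 0.005
side divider0 133 x [-27.9 -20.9 -12.8] y [-43.   43.3] z [42.4 45.  47.7] xslope dy -0.003 zslope dy -0.008
side divider1 133 x [10.  17.7 25. ] y [-43.2  43.5] z [42.1 44.7 47.4] xslope dy 0.005 zslope dy 0.001
side ledge-38 95 x [-46.1 -31.9 -26.3] y [-45.3  48.4] z [29.5 32.5 36.9] xslope dy -0.051 zslope dy -0.024
side p0top 81 x [-94.5 -90.5 -75.2] y [-39.5  39.2] z [104.6 107.2 110.1] xslope dy 0.033 zslope dy 0.003
wrist plate2 top 1307 x [-80.5 -73.9 -67.8] y [-39.9  36.6] z [112.9 118.  120.9] xslope dy 0.025 zslope dy -0.006
wrist plate2 face 1704 x [-62.9 -54.1 -44.7] y [-42.   37.2] z [56.4 76.3 94. ] xslope dy -0.015 zslope dy 0.023
wrist divider0 1150 x [-26.7 -19.3 -11.8] y [-44.   41.8] z [43.6 45.3 46.8] xslope dy 0.006 zslope dy -0.001
wrist divider1 1147 x [11.1 18.5 26.3] y [-44.1  41.3] z [43.3 45.3 46.8] xslope dy -0.003 zslope dy 0.001
wrist ledge-38 735 x [-46.2 -31.1 -26.8] y [-50.9  47.9] z [29.5 33.1 36.7] xslope dy -0.046 zslope dy -0.012
wrist p0top 978 x [-94.7 -89.3 -84.6] y [-31.3  39.6] z [104.5 107.6 109.4] xslope dy 0.012 zslope dy -0.002
t 29.05 p [491.5 157.2 220. ] yaw 94.56 q [ 0.53  0.12 -0.94  1.78  0.1   1.29 -0.36] F [ 0.2 -0.1 -0.4] grip 24.1 0.0
row {'tx': np.float64(0.1), 'ty': np.float64(-35.7), 'tz': np.float64(88.0)} turn 0.04
```

```bash
python3 -m crank '[{"tx":0,"ty":-20,"tz":0,"turn":0},{"tx":0,"ty":-39.5,"tz":30,"turn":0},{"tx":0,"ty":-39.5,"tz":60,"turn":0},{"tx":0,"ty":-39.5,"tz":60,"turn":0},{"tx":0,"ty":-39.5,"tz":60,"turn":0}]' 44 |grep -E "pos|ft"; python3 -m crank '[{"tx":0,"ty":0,"tz":20,"turn":0},{"tx":0,"ty":0,"tz":29,"turn":0},{"tx":0,"ty":0,"tz":29,"turn":0},{"tx":0,"ty":0,"tz":29,"turn":0}]' |grep -E "ft"; python3 go.py 488 157 131 94.35
```

```text
position: [0.4529, 0.1544, 0.1612]
ft_force: [0.5, 0.4, 0.1]
ft_force: [-0.2, 0.0, -0.2]
t 30.18 p [452.8 154.3 132. ] yaw 94.55 q [ 0.53  0.12 -0.95  1.97  0.11  1.1  -0.38] F [-0.2  0.  -0.2] grip 44.1 0.0
row {'tx': np.float64(-0.1), 'ty': np.float64(35.3), 'tz': np.float64(1.0)} turn 0.04
```

```bash
python3 -m crank '[{"tx":0,"ty":0,"tz":0,"turn":0},{"tx":0,"ty":2,"tz":0,"turn":0},{"tx":0,"ty":6,"tz":0,"turn":0},{"tx":0,"ty":10,"tz":0,"turn":0},{"tx":0,"ty":14,"tz":0,"turn":0}]' 30 |grep -E "ft"; python3 -m crank '[{"tx":0,"ty":5,"tz":0,"turn":0},{"tx":0,"ty":10,"tz":0,"turn":0},{"tx":0,"ty":15,"tz":0,"turn":0},{"tx":0,"ty":20,"tz":0,"turn":0},{"tx":0,"ty":23,"tz":0,"turn":0}]' |grep -E "ft"; python3 go.py 490 157 131 94.35; cat > prof.py <<'E'
from h import *
import sys
a=np.radians(4.35); o=np.array([528.7,160]); Rr=np.array([[np.cos(a),-np.sin(a)],[np.sin(a),np.cos(a)]])
for c in sys.argv[1:]:
    m,im,d=grab(c); P=pts(m,d,c=='wrist').reshape(-1,3)*1000; q=(P[:,:2]-o)@Rr; z=P[:,2]; w=im.reshape(-1,3).astype(int).min(1)>110
    for z0 in (55,75,95,101,107,113,119):
        k=(z>z0)&(z<z0+6)&(abs(q[:,1])<42)&(abs(q[:,0])<110)&w; print(c,z0,[(int(-110+4*i),int(n)) for i,n in enumerate(np.histogram(q[k,0],bins=np.arange(-110,111,4))[0]) if n>2])
E
python3 prof.py side scene
```

```text
ft_force: [-1.1, -0.0, -0.6]
ft_force: [0.3, 0.0, -0.2]
t 31.43 p [489.5 157.  131.2] yaw 94.55 q [ 0.49  0.22 -0.93  1.89  0.2   1.12 -0.44] F [ 0.3  0.  -0.2] grip 29.6 0.0
row {'tx': np.float64(-0.0), 'ty': np.float64(0.5), 'tz': np.float64(0.2)} turn 0.04
side 55 []
side 75 [(-90, 3)]
side 95 [(-90, 3)]
side 101 [(-98, 12), (-94, 19), (-90, 16), (-58, 3), (-54, 8), (-50, 10), (-46, 3)]
side 107 [(-98, 5), (-94, 19), (-90, 21), (-58, 3), (-54, 13), (-50, 13)]
side 113 []
side 119 []
scene 55 [(-42, 20), (-38, 5)]
scene 75 [(-82, 3), (-46, 10), (-42, 4)]
scene 95 [(-86, 3), (-82, 4), (-46, 5)]
scene 101 [(-86, 6), (-54, 5), (-50, 3), (-46, 10)]
scene 107 [(-50, 3)]
scene 113 []
scene 119 []
```

```bash
python3 -m crank '[{"tx":0,"ty":-11,"tz":0,"turn":0},{"tx":0,"ty":-11,"tz":0,"turn":0},{"tx":0,"ty":-11,"tz":20,"turn":0},{"tx":0,"ty":-11,"tz":38,"turn":0},{"tx":0,"ty":-11,"tz":38,"turn":0}]' 30 |grep -E "ft"; python3 -m crank '[{"tx":0,"ty":3,"tz":0,"turn":0},{"tx":0,"ty":6,"tz":0,"turn":0},{"tx":0,"ty":9,"tz":0,"turn":0},{"tx":0,"ty":11,"tz":0,"turn":0},{"tx":0,"ty":11,"tz":0,"turn":0}]' 14 10 |grep -E "ft|width|pos"; python3 -m crank '[{"tx":0,"ty":0,"tz":0,"turn":0},{"tx":0,"ty":0,"tz":0,"turn":0},{"tx":0,"ty":0,"tz":0,"turn":0}]' 0 10 |grep -E "ft|width|pos"
```

```text
ft_force: [-0.4, 0.1, 0.4]
position: [0.4893, 0.157, 0.0933]
ft_force: [-0.4, -0.4, 0.8]
grip_width: 0.16
position: [0.489, 0.157, 0.0932]
ft_force: [-0.2, -0.0, -0.1]
grip_width: 0.115
```

```bash
for i in 1 2 3; do python3 -m crank '[{"tx":0,"ty":1,"tz":0,"turn":0},{"tx":0,"ty":1,"tz":0,"turn":0}]' |grep -E "ft|pos"; done; python3 -m crank '[{"tx":0,"ty":-3,"tz":0,"turn":0},{"tx":0,"ty":-3,"tz":0,"turn":0}]' |grep -E "ft|pos";  for i in 1 2 3; do python3 -m crank '[{"tx":0,"ty":-1,"tz":0,"turn":0},{"tx":0,"ty":-1,"tz":0,"turn":0}]' |grep -E "ft|pos"; done
```

```text
position: [0.4898, 0.157, 0.0932]
ft_force: [-2.7, -0.7, 2.9]
position: [0.4911, 0.1571, 0.0932]
ft_force: [-1.8, -0.8, 2.4]
position: [0.4921, 0.1572, 0.0932]
ft_force: [-3.1, -0.6, 2.2]
position: [0.4893, 0.157, 0.0932]
ft_force: [-0.5, 0.2, -0.0]
position: [0.4882, 0.1568, 0.0932]
ft_force: [-0.4, 0.4, -0.9]
position: [0.4877, 0.1568, 0.0933]
ft_force: [3.3, 0.6, -2.7]
position: [0.4868, 0.1567, 0.0934]
ft_force: [3.9, 0.1, -3.0]
```

```bash
python3 -m crank '[{"tx":0,"ty":2,"tz":0,"turn":0},{"tx":0,"ty":2,"tz":0,"turn":0}]' |grep -E "ft|pos"; python3 -m crank '[{"tx":0,"ty":0,"tz":0,"turn":0},{"tx":0,"ty":0,"tz":0,"turn":0},{"tx":0,"ty":0,"tz":-30,"turn":0},{"tx":0,"ty":0,"tz":-80,"turn":0},{"tx":0,"ty":0,"tz":-125,"turn":0}]' 24 |grep -E "pos|ft|width"; python3 -m crank '[{"tx":0,"ty":0,"tz":0,"turn":0},{"tx":0,"ty":0,"tz":0,"turn":0}]' >/dev/null; cat > rk.py <<'E'
from h import *
import sys
a=np.radians(4.35); o=np.array([528.7,160]); Rr=np.array([[np.cos(a),-np.sin(a)],[np.sin(a),np.cos(a)]])
for c in sys.argv[1:]:
    m,im,d=grab(c); P=pts(m,d,c=='wrist').reshape(-1,3)*1000; q=(P[:,:2]-o)@Rr; z=P[:,2]
    for i in (-57,-19,19,57):
        k=(z>42)&(z<48)&(abs(q[:,1])<36)&(abs(q[:,0]-i)<13)
        if k.sum()>40:
            v,h=np.histogram(q[k,0],np.arange(-120,121,1)); s=h[:-1][v>0.3*np.percentile(v[v>0],80)]+.5; print(c,'div',i,'mid',(s.min()+s.max())/2,'w',s.max()-s.min()+1,'slope',np.polyfit(q[k,1],q[k,0],1)[0].round(3))
    k=(z>15)&(z<48)&(abs(q[:,0])<115)&(abs(q[:,1])<62); print(c,'y ext',np.percentile(q[k,1],[.5,99.5]).round(1),'x ext',np.percentile(q[k,0],[.5,99.5]).round(1))
E
python3 rk.py wrist side scene; python3 prof.py wrist
```

```text
position: [0.4879, 0.1568, 0.0933]
ft_force: [2.1, -0.2, 0.8]
position: [0.4874, 0.1571, 0.2194]
ft_force: [-0.2, 0.2, -0.4]
grip_width: 0.272
wrist div -57 mid -56.5 w 17.0 slope 0.005
wrist div -19 mid -18.5 w 17.0 slope -0.003
wrist div 19 mid 19.5 w 17.0 slope 0.003
wrist div 57 mid 57.5 w 17.0 slope 0.001
wrist y ext [-50.5  48.5] x ext [-99.1 102.2]
side div -57 mid -57.5 w 17.0 slope -0.027
side div -19 mid -19.0 w 16.0 slope -0.062
side div 19 mid 18.0 w 16.0 slope -0.01
side div 57 mid 56.5 w 17.0 slope 0.0
side y ext [-50.4  50. ] x ext [-107.1  103.5]
scene div -19 mid -16.5 w 17.0 slope 0.012
scene div 19 mid 21.5 w 17.0 slope -0.014
scene div 57 mid 59.5 w 17.0 slope -0.008
scene y ext [-49.6  49.7] x ext [-92.5 109.3]
wrist 55 [(-86, 3), (-82, 131), (-78, 19), (-38, 3)]
wrist 75 [(-90, 9), (-86, 100), (-82, 88)]
wrist 95 [(-94, 3), (-90, 5), (-86, 55), (-42, 4), (-38, 4)]
wrist 101 [(-98, 28), (-94, 112), (-90, 27), (-86, 171), (-46, 11), (-42, 11), (-38, 12)]
wrist 107 [(-98, 14), (-94, 234), (-90, 359), (-86, 123), (-46, 304), (-42, 369), (-38, 342)]
wrist 113 []
wrist 119 []
```

```bash
python3 -m crank '[{"tx":0,"ty":-25,"tz":0,"turn":0},{"tx":0,"ty":-47,"tz":20,"turn":0},{"tx":0,"ty":-47,"tz":60,"turn":0},{"tx":0,"ty":-47,"tz":80,"turn":0},{"tx":0,"ty":-47,"tz":80,"turn":0}]' 30 |grep -E "ft|pos"; python3 -m crank '[{"tx":0,"ty":0,"tz":20,"turn":0},{"tx":0,"ty":0,"tz":46,"turn":0},{"tx":0,"ty":0,"tz":46,"turn":0}]'|grep -E "ft|pos"; python3 -m crank '[{"tx":0,"ty":3,"tz":0,"turn":0},{"tx":0,"ty":6,"tz":0,"turn":0},{"tx":0,"ty":9,"tz":0,"turn":0},{"tx":0,"ty":12,"tz":0,"turn":0},{"tx":0,"ty":12,"tz":0,"turn":0}]' 14 10 |grep -E "ft|width|pos"; python3 -m crank '[{"tx":0,"ty":0,"tz":0,"turn":0},{"tx":0,"ty":0,"tz":0,"turn":0},{"tx":0,"ty":0,"tz":0,"turn":0}]' 0 10 |grep -E "ft|width|pos"
```

```text
position: [0.4395, 0.1528, 0.1364]
ft_force: [-0.7, 0.8, 0.8]
position: [0.4402, 0.1531, 0.0915]
ft_force: [0.3, -0.2, 1.1]
position: [0.4535, 0.1541, 0.0923]
ft_force: [0.4, 0.3, -0.6]
grip_width: 0.16
position: [0.4531, 0.1541, 0.0922]
ft_force: [-0.6, 0.7, -1.1]
grip_width: 0.114
```

```bash
python3 -m crank '[{"tx":0,"ty":0,"tz":0,"turn":0},{"tx":0,"ty":0,"tz":0,"turn":0},{"tx":0,"ty":0,"tz":-30,"turn":0},{"tx":0,"ty":0,"tz":-80,"turn":0},{"tx":0,"ty":0,"tz":-125,"turn":0}]' 24 20 |grep -E "pos"; python3 -m crank '[{"tx":-234,"ty":63,"tz":0,"turn":0.9},{"tx":-234,"ty":63,"tz":0,"turn":0.9},{"tx":-234,"ty":63,"tz":0,"turn":0.9},{"tx":-234,"ty":63,"tz":0,"turn":0.9},{"tx":-234,"ty":63,"tz":0,"turn":0.9}]'  >/dev/null;  python3 -m crank '[{"tx":0,"ty":0,"tz":0,"turn":0},{"tx":0,"ty":0,"tz":0,"turn":0},{"tx":0,"ty":0,"tz":0,"turn":0}]' |grep pos;python3 top.py wrist 534 -74 16 104 125;  python3 go.py 534.5 -74 92 90; python3 prof.py scene
```

```text
position: [0.4531, 0.1542, 0.2187]
position: [0.5344, -0.0728, 0.2174]
wrist 423 rect [[534.1, -74.1], [9.5, 31.7], 0.2] line ang -89.6 thru [534.5 -73.9] z [107.6 108.4 109.3]
t 39.9 p [534.5 -73.1 217.5] yaw 90.16 q [ 0.8   0.16 -0.78  1.74  0.12  1.29 -0.  ] F [-0.6  0.2 -1.1] grip 23.6 0.0
row {'tx': np.float64(-0.8), 'ty': np.float64(-0.0), 'tz': np.float64(125.5)} turn 0.03
scene 55 [(-38, 33), (-34, 5)]
scene 75 [(-74, 35), (-70, 9), (-38, 32), (-34, 6)]
scene 95 [(-74, 13), (-70, 23), (-38, 22), (-34, 13)]
scene 101 [(-82, 8), (-78, 19), (-74, 29), (-70, 32), (-46, 18), (-42, 19), (-38, 32), (-34, 26)]
scene 107 [(-78, 14), (-74, 16), (-70, 12), (-46, 3), (-42, 20), (-38, 14), (-34, 9)]
scene 113 []
scene 119 []
```

```bash
python3 -m crank '[{"tx":-0.8,"ty":0,"tz":50,"turn":0},{"tx":-0.8,"ty":0,"tz":90,"turn":0},{"tx":-0.8,"ty":0,"tz":115,"turn":0},{"tx":-0.8,"ty":0,"tz":125.5,"turn":0},{"tx":-0.8,"ty":0,"tz":125.5,"turn":0}]' |grep -E "pos|ft"; python3 -m crank '[{"tx":0,"ty":0,"tz":0,"turn":0},{"tx":0,"ty":0,"tz":0,"turn":0},{"tx":0,"ty":0,"tz":0,"turn":0}]' 0 25 |grep -E "pos|ft|width"; python3 -m crank '[{"tx":0,"ty":0,"tz":-30,"turn":0},{"tx":0,"ty":0,"tz":-80,"turn":0},{"tx":45,"ty":-1,"tz":-100,"turn":0},{"tx":100,"ty":-3,"tz":-100,"turn":0},{"tx":150,"ty":-6,"tz":-100,"turn":0}]' |grep -E "pos|width";  python3 -m crank '[{"tx":45,"ty":0,"tz":0,"turn":-0.4},{"tx":75,"ty":0,"tz":0,"turn":-0.8},{"tx":84,"ty":0,"tz":20,"turn":-0.9},{"tx":84,"ty":0,"tz":40,"turn":-0.9},{"tx":84,"ty":0,"tz":40,"turn":-0.9}]' |grep pos;  python3 -m crank '[{"tx":0,"ty":0,"tz":0,"turn":0},{"tx":0,"ty":0,"tz":0,"turn":0}]' >/dev/null; python3 rk.py side scene;python3 go.py 528.3 160 125 94.3
```

```text
position: [0.5345, -0.0748, 0.0917]
ft_force: [0.3, 0.1, -0.3]
position: [0.535, -0.0752, 0.0926]
ft_force: [-0.6, -0.5, 3.9]
grip_width: 0.113
position: [0.5284, 0.0767, 0.1923]
grip_width: 0.118
position: [0.5268, 0.1562, 0.1486]
side div -57 mid -56.5 w 15.0 slope -0.066
side div -19 mid -19.0 w 14.0 slope -0.056
side div 19 mid 18.5 w 15.0 slope -0.166
side div 57 mid 56.0 w 16.0 slope 0.009
side y ext [-49.5  50.2] x ext [-107.2  104.1]
scene div 19 mid 21.5 w 17.0 slope 0.021
scene div 57 mid 59.5 w 17.0 slope -0.004
scene y ext [-49.7  49.8] x ext [-94.7 109.3]
t 42.55 p [528.9 158.7 152.3] yaw 94.51 q [ 0.46  0.29 -0.92  1.79  0.25  1.18 -0.46] F [ 0.4 -0.9 -1.4] grip 10.1 24.9
row {'tx': np.float64(1.3), 'ty': np.float64(-0.5), 'tz': np.float64(27.3)} turn 0.04
```

```bash
python3 -m crank '[{"tx":1.3,"ty":-0.5,"tz":10,"turn":0},{"tx":1.3,"ty":-0.5,"tz":22,"turn":0},{"tx":1.3,"ty":-0.5,"tz":27,"turn":0},{"tx":1.3,"ty":-0.5,"tz":27,"turn":0}]' |grep -E "pos|ft";for i in 1 2; do python3 -m crank '[{"tx":0,"ty":0,"tz":6,"turn":0},{"tx":0,"ty":0,"tz":6,"turn":0}]' |grep -E "pos|ft"; done
```

```text
position: [0.5273, 0.1602, 0.1239]
ft_force: [0.4, 0.4, -1.8]
position: [0.5275, 0.1602, 0.1183]
ft_force: [-0.8, 0.4, -1.6]
position: [0.5274, 0.1601, 0.1122]
ft_force: [-0.5, -0.7, -1.7]
```

Past the step in the slot with no contact (bottom about 28 mm up). Continuing down.

```bash
for i in 1 2; do python3 -m crank '[{"tx":0,"ty":0,"tz":6,"turn":0},{"tx":0,"ty":0,"tz":6,"turn":0}]' |grep -E "pos|ft"; done; python3 -m crank '[{"tx":0,"ty":0,"tz":4,"turn":0},{"tx":0,"ty":0,"tz":6,"turn":0},{"tx":0,"ty":0,"tz":6,"turn":0}]' |grep -E "pos|ft"
```

```text
position: [0.5274, 0.1601, 0.1061]
ft_force: [-0.2, 0.7, -1.3]
position: [0.5274, 0.1601, 0.1001]
ft_force: [-0.4, -0.0, -1.0]
position: [0.5276, 0.1603, 0.0945]
ft_force: [-0.1, 0.4, -0.8]
```

```bash
python3 -m crank '[{"tx":0,"ty":0,"tz":2,"turn":0},{"tx":0,"ty":0,"tz":2,"turn":0}]' |grep -E "pos|ft"; python3 -m crank '[{"tx":0,"ty":0,"tz":0,"turn":0},{"tx":0,"ty":0,"tz":0,"turn":0},{"tx":0,"ty":0,"tz":-30,"turn":0},{"tx":0,"ty":0,"tz":-80,"turn":0},{"tx":0,"ty":0,"tz":-125,"turn":0}]' 24 20 |grep -E "pos"; python3 -m crank '[{"tx":-237,"ty":27,"tz":0,"turn":0.9},{"tx":-237,"ty":27,"tz":0,"turn":0.9},{"tx":-237,"ty":27,"tz":0,"turn":0.9},{"tx":-237,"ty":27,"tz":0,"turn":0.9},{"tx":-237,"ty":27,"tz":0,"turn":0.9}]'  >/dev/null;  python3 -m crank '[{"tx":0,"ty":0,"tz":0,"turn":0},{"tx":0,"ty":0,"tz":0,"turn":0},{"tx":0,"ty":0,"tz":0,"turn":0}]' |grep pos;python3 top.py wrist 572 -74 16 104 125;  python3 go.py 572.5 -74 92 90; python3 prof.py scene
```

```text
position: [0.5278, 0.1603, 0.0927]
ft_force: [-0.9, 0.2, -1.2]
position: [0.5278, 0.1605, 0.2194]
position: [0.5735, -0.0723, 0.2179]
wrist 424 rect [[573.0, -74.0], [9.5, 31.6], 0.3] line ang 89.8 thru [572.8 -73.7] z [107.6 108.4 109.2]
t 46.35 p [573.5 -72.6 217.9] yaw 90.17 q [ 0.76  0.27 -0.8   1.65  0.2   1.31 -0.07] F [-0.2  0.1 -0.1] grip 24.0 0.0
row {'tx': np.float64(-1.4), 'ty': np.float64(-1.0), 'tz': np.float64(125.9)} turn 0.03
scene 55 [(-38, 3), (-34, 4), (-2, 5), (2, 24), (6, 8)]
scene 75 [(-74, 40), (-70, 10), (-42, 9), (-38, 24), (-34, 3), (-2, 5), (2, 33), (6, 5)]
scene 95 [(-74, 12), (-70, 19), (-38, 24), (-34, 14), (2, 20), (6, 15)]
scene 101 [(-82, 8), (-78, 22), (-74, 26), (-70, 30), (-46, 18), (-42, 11), (-38, 38), (-34, 16), (-6, 13), (-2, 15), (2, 39), (6, 18)]
scene 107 [(-78, 14), (-74, 18), (-70, 15), (-46, 3), (-42, 19), (-38, 28), (-34, 4), (-6, 4), (-2, 27), (2, 26), (6, 7)]
scene 113 []
scene 119 []
```

```bash
python3 -m crank '[{"tx":-1.4,"ty":-0.8,"tz":50,"turn":0},{"tx":-1.4,"ty":-0.8,"tz":90,"turn":0},{"tx":-1.4,"ty":-0.8,"tz":115,"turn":0},{"tx":-1.4,"ty":-0.8,"tz":126,"turn":0},{"tx":-1.4,"ty":-0.8,"tz":126,"turn":0}]' |grep -E "pos|ft"; python3 -m crank '[{"tx":0,"ty":0,"tz":0,"turn":0},{"tx":0,"ty":0,"tz":0,"turn":0},{"tx":0,"ty":0,"tz":0,"turn":0}]' 0 25 |grep -E "pos|ft|width"; python3 -m crank '[{"tx":0,"ty":0,"tz":-30,"turn":0},{"tx":0,"ty":0,"tz":-80,"turn":0},{"tx":45,"ty":-1,"tz":-100,"turn":0},{"tx":100,"ty":-3,"tz":-100,"turn":0},{"tx":150,"ty":-6,"tz":-100,"turn":0}]' |grep -E "pos|width";  python3 -m crank '[{"tx":45,"ty":0,"tz":0,"turn":-0.4},{"tx":75,"ty":0,"tz":0,"turn":-0.8},{"tx":87,"ty":0,"tz":20,"turn":-0.9},{"tx":87,"ty":0,"tz":40,"turn":-0.9},{"tx":87,"ty":0,"tz":40,"turn":-0.9}]' |grep pos;  python3 -m crank '[{"tx":0,"ty":0,"tz":0,"turn":0},{"tx":0,"ty":0,"tz":0,"turn":0}]' >/dev/null; python3 rk.py side scene;python3 go.py 565.7 162.9 125 94.3
```

```text
position: [0.5726, -0.075, 0.0916]
ft_force: [-0.7, -0.2, -0.1]
position: [0.5731, -0.0753, 0.0928]
ft_force: [-2.1, 0.1, 3.3]
grip_width: 0.109
position: [0.5665, 0.0764, 0.1923]
grip_width: 0.108
position: [0.5651, 0.1588, 0.1484]
side div -57 mid -57.0 w 16.0 slope -0.045
side div -19 mid -19.0 w 16.0 slope -0.059
side div 19 mid 18.5 w 15.0 slope -0.115
side div 57 mid 56.0 w 16.0 slope -0.199
side y ext [-48.9  50.3] x ext [-107.2  104.6]
scene div 57 mid 59.0 w 16.0 slope 0.01
scene y ext [-49.8  49.8] x ext [-94.6 109.3]
t 49.0 p [567.  161.4 152.3] yaw 94.5 q [ 0.4   0.38 -0.89  1.7   0.31  1.21 -0.48] F [-0.1 -0.6 -0.9] grip 9.4 24.9
row {'tx': np.float64(1.6), 'ty': np.float64(-1.2), 'tz': np.float64(27.3)} turn 0.04
```

```bash
python3 -m crank '[{"tx":1.5,"ty":-1,"tz":10,"turn":0},{"tx":1.5,"ty":-1,"tz":22,"turn":0},{"tx":1.5,"ty":-1,"tz":27,"turn":0},{"tx":1.5,"ty":-1,"tz":27,"turn":0}]' |grep -E "pos|ft";for i in 1 2; do python3 -m crank '[{"tx":0,"ty":0,"tz":6,"turn":0},{"tx":0,"ty":0,"tz":6,"turn":0}]' |grep -E "pos|ft"; done
```

```text
position: [0.5649, 0.1631, 0.1239]
ft_force: [0.7, -0.1, -1.3]
position: [0.5651, 0.163, 0.1183]
ft_force: [0.3, -1.4, -1.7]
position: [0.565, 0.163, 0.1122]
ft_force: [0.2, 0.8, -1.0]
```

```bash
for i in 1 2; do python3 -m crank '[{"tx":0,"ty":0,"tz":6,"turn":0},{"tx":0,"ty":0,"tz":6,"turn":0}]' |grep -E "pos|ft"; done; python3 -m crank '[{"tx":0,"ty":0,"tz":4,"turn":0},{"tx":0,"ty":0,"tz":7.5,"turn":0},{"tx":0,"ty":0,"tz":7.5,"turn":0}]' |grep -E "pos|ft"
```

```text
position: [0.565, 0.163, 0.1061]
ft_force: [-0.9, 0.2, -1.1]
position: [0.5649, 0.163, 0.1001]
ft_force: [-0.6, 0.0, -1.6]
position: [0.5653, 0.1632, 0.093]
ft_force: [-0.0, -0.2, -1.2]
```

```bash
python3 -m crank '[{"tx":0,"ty":0,"tz":0,"turn":0},{"tx":0,"ty":0,"tz":0,"turn":0},{"tx":0,"ty":0,"tz":-30,"turn":0},{"tx":0,"ty":0,"tz":-80,"turn":0},{"tx":0,"ty":0,"tz":-125,"turn":0}]' 24 20 |grep -E "pos"; python3 -m crank '[{"tx":-240,"ty":27,"tz":0,"turn":0.9},{"tx":-240,"ty":27,"tz":0,"turn":0.9},{"tx":-240,"ty":27,"tz":0,"turn":0.9},{"tx":-240,"ty":27,"tz":0,"turn":0.9},{"tx":-240,"ty":27,"tz":0,"turn":0.9}]'  >/dev/null;  python3 -m crank '[{"tx":0,"ty":0,"tz":0,"turn":0},{"tx":0,"ty":0,"tz":0,"turn":0},{"tx":0,"ty":0,"tz":0,"turn":0}]' |grep pos;python3 top.py wrist 611 -74 16 104 125;  python3 go.py 611 -74 92 90; python3 prof.py scene|grep 107
```

```text
position: [0.5654, 0.1633, 0.2199]
position: [0.6113, -0.0722, 0.2185]
wrist 419 rect [[610.9, -74.0], [9.6, 31.5], 0.3] line ang 88.4 thru [610.9 -73.7] z [107.5 108.4 109.2]
t 52.55 p [611.3 -72.5 218.4] yaw 90.18 q [ 0.71  0.36 -0.8   1.55  0.26  1.34 -0.11] F [0.8 0.6 0.4] grip 24.0 0.0
row {'tx': np.float64(-1.5), 'ty': np.float64(-0.3), 'tz': np.float64(126.4)} turn 0.04
scene 107 [(-78, 17), (-74, 19), (-70, 13), (-46, 4), (-42, 19), (-38, 15), (-34, 5), (-6, 6), (-2, 21), (2, 21), (6, 8), (34, 12), (38, 23), (42, 16)]
```

```bash
python3 -m crank '[{"tx":-1.5,"ty":-0.3,"tz":50,"turn":0},{"tx":-1.5,"ty":-0.3,"tz":90,"turn":0},{"tx":-1.5,"ty":-0.3,"tz":115,"turn":0},{"tx":-1.5,"ty":-0.3,"tz":126.5,"turn":0},{"tx":-1.5,"ty":-0.3,"tz":126.5,"turn":0}]' |grep -E "pos|ft"; python3 -m crank '[{"tx":0,"ty":0,"tz":0,"turn":0},{"tx":0,"ty":0,"tz":0,"turn":0},{"tx":0,"ty":0,"tz":0,"turn":0}]' 0 25 |grep -E "pos|ft|width"; python3 -m crank '[{"tx":0,"ty":0,"tz":-30,"turn":0},{"tx":0,"ty":0,"tz":-80,"turn":0},{"tx":45,"ty":-1,"tz":-100,"turn":0},{"tx":100,"ty":-3,"tz":-100,"turn":0},{"tx":150,"ty":-6,"tz":-100,"turn":0}]' |grep -E "pos|width";  python3 -m crank '[{"tx":45,"ty":0,"tz":0,"turn":-0.4},{"tx":75,"ty":0,"tz":0,"turn":-0.8},{"tx":90,"ty":-1,"tz":20,"turn":-0.9},{"tx":90,"ty":-1,"tz":40,"turn":-0.9},{"tx":90,"ty":-1,"tz":40,"turn":-0.9}]' |grep pos;  python3 -m crank '[{"tx":0,"ty":0,"tz":0,"turn":0},{"tx":0,"ty":0,"tz":0,"turn":0}]' >/dev/null; python3 rk.py side scene;python3 go.py 603.6 165.8 125 94.3
```

```text
position: [0.6109, -0.0751, 0.0915]
ft_force: [-0.1, 0.3, -0.3]
position: [0.6112, -0.0755, 0.0928]
ft_force: [-1.1, -0.2, 3.9]
grip_width: 0.113
position: [0.6049, 0.0763, 0.1923]
grip_width: 0.111
position: [0.6025, 0.1615, 0.1482]
side div -57 mid -56.0 w 14.0 slope -0.05
side div -19 mid -19.5 w 15.0 slope -0.065
side div 19 mid 18.0 w 16.0 slope -0.117
side div 57 mid 57.5 w 15.0 slope -0.133
side y ext [-48.6  50.2] x ext [-107.1  103.7]
scene y ext [-49.7  49.5] x ext [-97.7 109.6]
t 55.2 p [604.3 164.2 152.4] yaw 94.5 q [ 0.36  0.46 -0.86  1.6   0.36  1.25 -0.49] F [ 0.5  0.5 -0.7] grip 10.0 24.9
row {'tx': np.float64(1.7), 'ty': np.float64(-0.6), 'tz': np.float64(27.4)} turn 0.04
```

```bash
python3 -m crank '[{"tx":1.6,"ty":-0.6,"tz":10,"turn":0},{"tx":1.6,"ty":-0.6,"tz":22,"turn":0},{"tx":1.6,"ty":-0.6,"tz":27,"turn":0},{"tx":1.6,"ty":-0.6,"tz":27,"turn":0}]' |grep -E "pos|ft";for i in 1 2; do python3 -m crank '[{"tx":0,"ty":0,"tz":6,"turn":0},{"tx":0,"ty":0,"tz":6,"turn":0}]' |grep -E "pos|ft"; done
```

```text
position: [0.6026, 0.166, 0.1238]
ft_force: [-0.2, -0.3, -1.2]
position: [0.6029, 0.166, 0.1183]
ft_force: [-1.0, 0.5, -0.6]
position: [0.6027, 0.1659, 0.1121]
ft_force: [0.0, -0.4, -1.8]
```

```bash
for i in 1 2; do python3 -m crank '[{"tx":0,"ty":0,"tz":6,"turn":0},{"tx":0,"ty":0,"tz":6,"turn":0}]' |grep -E "pos|ft"; done; python3 -m crank '[{"tx":0,"ty":0,"tz":4,"turn":0},{"tx":0,"ty":0,"tz":7.5,"turn":0},{"tx":0,"ty":0,"tz":7.5,"turn":0}]' |grep -E "pos|ft";  python3 -m crank '[{"tx":0,"ty":0,"tz":0,"turn":0},{"tx":0,"ty":0,"tz":0,"turn":0},{"tx":0,"ty":0,"tz":-30,"turn":0},{"tx":0,"ty":0,"tz":-80,"turn":0},{"tx":0,"ty":0,"tz":-145,"turn":0}]' 24 20 |grep -E "pos"; python3 -m crank '[{"tx":0,"ty":0,"tz":-10,"turn":0},{"tx":0,"ty":0,"tz":-10,"turn":0}]' >/dev/null; python3 prof.py side wrist; python3 scr.py; python3 - <<'E'
from h import *
m,im,d=grab('side'); cv2.imwrite('pics/s2.png',cv2.resize(im[120:360,190:430,::-1],None,fx=2.5,fy=2.5))
E
```

```text
position: [0.6027, 0.1659, 0.106]
ft_force: [-0.6, -0.7, -1.3]
position: [0.6027, 0.1659, 0.1001]
ft_force: [0.1, 1.0, -1.6]
position: [0.603, 0.1661, 0.0931]
ft_force: [-0.2, 0.1, -0.8]
position: [0.6024, 0.1657, 0.2363]
side 55 [(-82, 6), (-78, 4), (-46, 13), (-6, 11), (30, 5), (34, 10), (66, 4), (70, 17)]
side 75 [(-82, 7), (-78, 4), (-46, 10), (-42, 3), (-6, 16), (30, 3), (34, 10), (38, 3), (70, 12)]
side 95 [(-82, 6), (-74, 3), (-46, 10), (-6, 9), (30, 11), (70, 8)]
side 101 [(-82, 13), (-78, 12), (-74, 14), (-46, 19), (-42, 10), (-38, 13), (-6, 18), (-2, 17), (2, 10), (30, 19), (34, 14), (38, 13), (42, 5), (66, 7), (70, 19), (74, 13), (78, 6)]
side 107 [(-82, 20), (-78, 22), (-74, 21), (-46, 22), (-42, 24), (-38, 13), (-6, 22), (-2, 23), (2, 9), (30, 13), (34, 21), (38, 16), (66, 3), (70, 26), (74, 25), (78, 11)]
side 113 []
side 119 []
wrist 55 [(-74, 113), (-70, 18), (-38, 104), (-34, 3), (-2, 3), (2, 75), (38, 45), (42, 6), (74, 4)]
wrist 75 [(-78, 4), (-74, 149), (-70, 12), (-38, 120), (2, 79), (34, 4), (38, 12), (42, 13), (70, 3), (74, 3)]
wrist 95 [(-78, 4), (-74, 18), (-70, 85), (-38, 49), (-34, 33), (2, 45), (6, 7), (34, 4), (38, 3), (42, 31), (70, 3), (74, 4), (78, 3)]
wrist 101 [(-82, 6), (-78, 13), (-74, 19), (-70, 139), (-46, 11), (-42, 11), (-38, 118), (-34, 46), (-6, 14), (-2, 17), (2, 108), (6, 15), (34, 9), (38, 11), (42, 44), (70, 5), (74, 3), (78, 8)]
wrist 107 [(-82, 87), (-78, 238), (-74, 260), (-70, 87), (-46, 147), (-42, 280), (-38, 267), (-34, 16), (-6, 190), (-2, 311), (2, 288), (30, 81), (34, 332), (38, 332), (42, 98), (70, 316), (74, 338), (78, 241)]
wrist 113 []
wrist 119 []
scene 562
top [ 491.6 -301.1  170.8] y -381.0 -223.0
plane x=a y+b z+c [-3.00000e-03  2.31000e-01  4.52224e+02]
side 362
top [ 488.2 -299.1  171.4] y -383.0 -223.0
plane x=a y+b z+c [1.3000e-02 3.7300e-01 4.2704e+02]
```

View pics/s2.png

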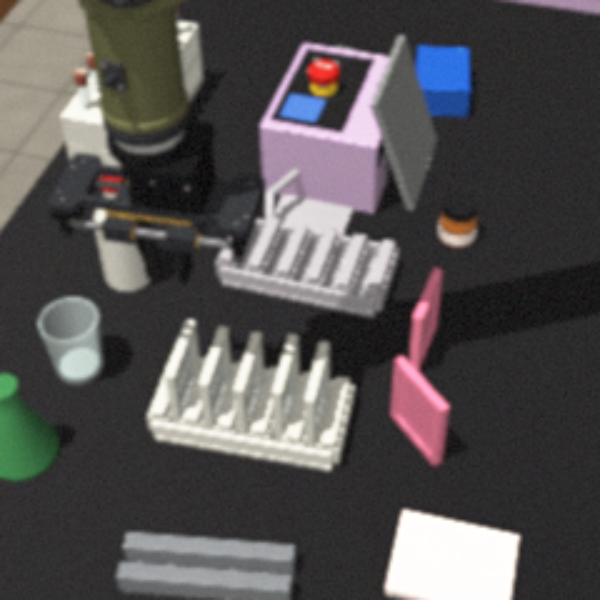

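All five plates stand upright in the rack and the screen leans on the washer (side crop: plates at about (250,370), screen at (405,130), red stop at (323,70)). Now I'll reset the stop.

```bash
python3 go.py 578 -304.5 245 90; python3 -m crank '[{"tx":-300,"ty":0,"tz":0,"turn":0.9},{"tx":-300,"ty":0,"tz":0,"turn":0.9},{"tx":-300,"ty":0,"tz":0,"turn":0.9},{"tx":-300,"ty":0,"tz":0,"turn":0.9},{"tx":-300,"ty":0,"tz":0,"turn":0.9}]' 62 15 >/dev/null; python3 -m crank '[{"tx":0,"ty":0,"tz":0,"turn":0},{"tx":0,"ty":0,"tz":0,"turn":0}]' >/dev/null; python3 go.py 578 -304.5 245 90
```

```text
t 58.2 p [602.4 165.7 243.8] yaw 94.55 q [ 0.37  0.39 -0.89  1.49  0.31  1.41 -0.45] F [ 1.1 -0.1  0.6] grip 24.5 0.0
row {'tx': np.float64(-466.8), 'ty': np.float64(-61.6), 'tz': np.float64(-0.8)} turn 0.91
t 59.08 p [ 626.5 -132.1  244.7] yaw 90.07 q [ 0.75  0.4  -0.77  1.45  0.28  1.41 -0.02] F [-0.4  0.4  0.2] grip 61.6 0.0
row {'tx': np.float64(-172.3), 'ty': np.float64(-48.7), 'tz': np.float64(-0.5)} turn 0.01
```

```bash
python3 -m crank '[{"tx":-172.3,"ty":-48.5,"tz":0,"turn":0},{"tx":-172.3,"ty":-48.5,"tz":0,"turn":0},{"tx":-172.3,"ty":-48.5,"tz":0,"turn":0},{"tx":-172.3,"ty":-48.5,"tz":0,"turn":0},{"tx":-172.3,"ty":-48.5,"tz":0,"turn":0}]' >/dev/null; python3 -m crank '[{"tx":0,"ty":0,"tz":0,"turn":0},{"tx":0,"ty":0,"tz":0,"turn":0},{"tx":0,"ty":0,"tz":0,"turn":0}]' >/dev/null; python3 top.py wrist 578 -304 40 150 175; python3 go.py 578 -304.5 147 90
```

```text
wrist 1984 rect [[578.2, -305.3], [40.6, 40.3], 89.2] line ang -1.3 thru [ 578.3 -303.2] z [153.7 157.3 158.9]
t 60.12 p [ 578.8 -304.7  245.8] yaw 90.11 q [ 0.97  0.41 -0.71  1.41  0.27  1.41  0.26] F [ 0.7 -1.  -0.3] grip 62.2 0.0
row {'tx': np.float64(0.2), 'ty': np.float64(-0.8), 'tz': np.float64(98.8)} turn 0.02
```

```bash
python3 -m crank '[{"tx":0,"ty":-0.6,"tz":50,"turn":0},{"tx":0,"ty":-0.6,"tz":75,"turn":0},{"tx":0,"ty":-0.6,"tz":90,"turn":0},{"tx":0,"ty":-0.6,"tz":98.5,"turn":0},{"tx":0,"ty":-0.6,"tz":98.5,"turn":0}]' |grep -E "pos|ft"; python3 -m crank '[{"tx":0,"ty":0,"tz":0,"turn":0},{"tx":0,"ty":0,"tz":0,"turn":0},{"tx":0,"ty":0,"tz":0,"turn":0},{"tx":0,"ty":0,"tz":0,"turn":0}]' 0 15 |grep -E "pos|ft|width|grip"
```

```text
position: [0.5781, -0.3053, 0.1475]
ft_force: [-0.3, 0.2, 0.3]
position: [0.5773, -0.3055, 0.1478]
ft_force: [-4.2, 1.1, 4.1]
grip_width: 0.47
grip_force: 15.0
```

```bash
python3 -m crank '[{"tx":0,"ty":0,"tz":0,"turn":2},{"tx":0,"ty":0,"tz":0,"turn":4},{"tx":0,"ty":0,"tz":0,"turn":6},{"tx":0,"ty":0,"tz":0,"turn":8},{"tx":0,"ty":0,"tz":0,"turn":10}]' |grep -E "pos|ft|width|grip"; python3 -m crank '[{"tx":0,"ty":0,"tz":0,"turn":0},{"tx":0,"ty":0,"tz":0,"turn":0}]' >/dev/null; python3 go.py;  python3 -m crank '[{"tx":0,"ty":0,"tz":0,"turn":0},{"tx":0,"ty":0,"tz":0,"turn":0},{"tx":0,"ty":0,"tz":0,"turn":0},{"tx":0,"ty":0,"tz":0,"turn":0}]' 62 |grep -E "ft|width";  python3 -m crank '[{"tx":0,"ty":0,"tz":-30,"turn":0},{"tx":0,"ty":0,"tz":-80,"turn":0},{"tx":0,"ty":0,"tz":-120,"turn":0},{"tx":0,"ty":0,"tz":-120,"turn":0}]' |grep pos; python3 top.py wrist 578 -304 14 140 180; python3 top.py side 578 -304 14 140 180;python3 top.py scene 578 -304 14 140 180; python3 scr.py; python3 prof.py side|grep 107
```

```text
position: [0.5773, -0.3055, 0.1481]
ft_force: [-4.3, 0.6, 6.0]
grip_width: 0.467
grip_force: 15.0
t 62.12 p [ 577.3 -305.5  148.1] yaw 40.04 q [ 0.86  0.44 -0.53  1.54  0.23  1.23 -0.59] F [-4.5  1.2  6.2] grip 40.2 15.0
ft_force: [0.5, 0.1, -0.1]
grip_width: 0.7
position: [0.5799, -0.3057, 0.2716]
wrist 831 rect [[578.0, -304.0], [27.4, 27.7], 25.5] line ang -15.1 thru [ 578.3 -303.6] z [164.9 165.9 167. ]
side 34 rect [[577.0, -304.0], [22.1, 23.8], 38.5] line ang -47.0 thru [ 576.7 -301.9] z [162.5 165.4 167.7]
scene 75 rect [[577.4, -304.4], [25.8, 23.9], 86.8] line ang -73.7 thru [ 578.9 -303.9] z [162.6 164.5 166.7]
scene 534
top [ 491.2 -299.4  171.3] y -382.0 -223.0
plane x=a y+b z+c [-5.00000e-03  2.34000e-01  4.51068e+02]
side 367
top [ 488.2 -301.5  171.5] y -384.0 -223.0
plane x=a y+b z+c [1.10000e-02 3.97000e-01 4.22325e+02]
side 107 [(-82, 17), (-78, 26), (-74, 22), (-46, 16), (-42, 23), (-38, 16), (-6, 22), (-2, 20), (2, 18), (30, 13), (34, 26), (38, 28), (66, 5), (70, 28), (74, 25), (78, 7)]
```

The stop is up again (cap top at 166 mm). The plates and the screen have not moved, so I'm handing the job in.

```bash
python3 -m crank '[{"tx":0,"ty":0,"tz":0,"turn":0},{"tx":0,"ty":0,"tz":0,"turn":0},{"tx":0,"ty":0,"tz":0,"turn":0}]' >/dev/null; python3 -c "
from bench import ctrl
print(ctrl.close_job())"
```

```text
the job is handed in; nothing more can be done
None
```

I latched the stop, stood all five plates in the rack (one caught while going in and had to be righted), leaned the screen on the washer front, then reset the stop, which sprang back up; the job is handed in at about 63 s, and no verdict was returned.

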